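# Wheel nuts over the ratchet lift

### The arm

A 6-joint arm with a two-finger parallel gripper is mounted at the origin on the work surface. World frame = base frame: x ahead of the robot, y to its left, z up, the work surface at z = 0. Lengths are in mm, angles in rad, forces in N, time in s.
With the tool pointing down it reaches from about 375 to 975 mm from the base axis. Payload 3.8 kg.
Tool frame: the origin (TCP) lies midway between the tips of the shut fingers; the grasp point (between the pads) lies 19 mm behind it; z points along the fingers, y is the line along which they close (so a half turn about z gives the same grasp; the last joint's range is limited). The gripper opens to 85 mm and grips with 20 to 120 N. Pads are 22 mm wide; open, the fingers measure 114 mm over their backs; the gripper's body (76 mm by 85 mm) begins 54 mm behind the grasp point. The pads swing forward as they close: fully open they stand 13 mm farther back than shut.
Start: joints at [1.261, 0.264, 1.604, -0, 1.274, -0.037], TCP at [181.862, 650.034, 194.48] pointing down, gripper open.
Joint ranges: [-2.63, 2.63], [-0.94, 2.18], [0.31, 2.57], [-1.31, 4.45], [0, 2.66], [-2.55, 2.55]. Speed limits (rad/s): [2.57, 2.57, 3.14, 3.14, 3.14, 3.14].

### API

Orientations are given as a rotation vector (axis times angle).
In Python, from workcell import env gives the robot as it stands.
- The arm moves only by the tool jog_arm, never from a script. Its argument "plan" is a list of rows, each an object of numbers: "tx", "ty", "tz": the shift along the world's x, y, z in units of 25 mm (1.0 is 25 mm); "wx", "wy", "wz": the turn, a rotation vector about the world's x, y, z in units of 10 degrees (1.0 is 10 degrees); "claw": the opening in per cent of the stroke, from 0 (shut) to 100 (fully open). In form: [{"tx": .., "ty": .., "tz": .., "wx": .., "wy": .., "wz": .., "claw": ..}, ...]. A call has 1 to 10 rows; each row is the pose to reach, as a shift and turn from the pose commanded when the call began; what a row does not reach only later rows make up. A row lasts 1/8 s, in which the tool goes at most 62.5 mm and 10.7 degrees, less where a joint would pass 70% of its speed; a pose out of reach is approached as far as the arm can. A call with a gripper value outside its range is refused whole. The fingers move at their own pace and stop on an object; the grip force is fixed at half the most. Time passes only in rows, so rows that repeat a pose let the fingers close. It gives the time, the measured TCP pose, the force, the opening and the grip force at its end, in the units of the state.
- env.observe(): the state, without advancing time (a new reading comes with each control period).
- env.snapshot(name): name is "scene" or "top" or "wrist"; returns the picture (400x640x3 uint8, red, green, blue); there is no depth.
- env.calibration(name): a dict with "camera_matrix" (3x3 intrinsics, pixels), "world_from_camera" (4x4, takes a point from camera to world coordinates). Camera axes: x right, y down, z forward; pixel columns grow to the right and rows downward; lengths in mm; the calibration is good to about 2 mm. A picture is of the moment at which its call begins: read the wrist's pose just before it. calibration takes no time and is no camera call; for the wrist camera it gives the pose at the moment of the call.
- env.job_done(): hands the job in; it is judged then, once.
Trained networks look in the newest picture that a camera, given by its name, has taken for a name from the list of things; names that differ only in an ending like _2 or _b are one class to them, and where a whole thing is asked for, a point or a joint stands for the part that bears it (a point fixed in the world has none). Each returns a list of dicts, best first, with "conf" (0 to 1); they miss things now and then, are a little off and sometimes report something else, mostly with a low value. They report only what shows in the picture. A call takes as long as a camera call.
- env.look_for(camera, query): "centre" ([row, column] in pixels, amid what is visible of it).
- env.outline_of(camera, query): "pixels" (400x640 bool, what is visible of it) and "centre" ([row, column] in pixels, amid what is visible of it).
The state is a dict: "t": time; "qpos": joint angles; "joint_velocities": joint speeds; "effort": joint torques, N m; "tcp_pos": TCP position; "tool_rot": TCP orientation; "ft_force": force on the tool from outside, world axes, zero at the start; "torque": the same for the moment, N m; "gripper_width": finger opening in mm; "gripper_force": force on a finger pad.
Only numpy, scipy, OpenCV 4.12 (cv2) and the standard library are available. Lean on these libraries where they do the work, as an engineer would, in place of code of your own. Each camera call takes 0.05 s, during which the arm holds its last target. There are 200 camera calls.

### The job

Someone has left the green multimeter in the tray of the ratchet lift: put it down flat, screen up, on the blue mat, then stand or lay all the loose wheel nuts in the tray while the lift is fully down. Raise the lift by its orange handle, tooth by tooth, until it rests on its top tooth, let go, and push the tray's high back edge over towards the red bin until every nut has slid into the bin. Then let the tray swing level again, lift the red pawl grip and let the lift sink fully down, and leave the other things on the bench alone.

Things in the scene. Friction and masses are not known exactly. Their poses are not given: they have to be found in the camera images.
- meter_center (a point): Green pocket multimeter, a box 44 (x) by 120 (y) by 28 (z) mm, 0.2 kg, screen up. At the start it lies in the lift's tray with its length roughly along the tray's length. Point: its centre.
- mat_top (a point): Blue mat, fixed, 200 (x) by 150 (y) by 4 mm. Point: centre of its upper face; x and y along its sides, z up.
- nut0_center (a point): Bright steel hexagonal wheel nut, 22 mm across flats (25 across corners), 24 mm high, 60 g, standing on the bench to the left of the lift at the start. Point: its centre; z is its axis, its own +-y faces are a pair of flats (another pair every 60 degrees). May be absent.
- nut1_center (a point): Bright steel hexagonal wheel nut, 22 mm across flats (25 across corners), 24 mm high, 60 g, standing on the bench to the left of the lift at the start. Point: its centre; z is its axis, its own +-y faces are a pair of flats (another pair every 60 degrees). May be absent.
- nut2_center (a point): Bright steel hexagonal wheel nut, 22 mm across flats (25 across corners), 24 mm high, 60 g, standing on the bench to the left of the lift at the start. Point: its centre; z is its axis, its own +-y faces are a pair of flats (another pair every 60 degrees). May be absent.
- nut3_center (a point): Bright steel hexagonal wheel nut, 22 mm across flats (25 across corners), 24 mm high, 60 g, standing on the bench to the left of the lift at the start. Point: its centre; z is its axis, its own +-y faces are a pair of flats (another pair every 60 degrees). May be absent.
- nut4_center (a point): Bright steel hexagonal wheel nut, 22 mm across flats (25 across corners), 24 mm high, 60 g, standing on the bench to the left of the lift at the start. Point: its centre; z is its axis, its own +-y faces are a pair of flats (another pair every 60 degrees). May be absent.
- tray_in (a point): Steel tray of the lift, inside 124 mm wide (x) and 150 mm long (y). Point: middle of its floor, moving and tilting with it; about 87 mm above the bench when the lift is down. x across, +y towards the back wall, -y towards the open end and the bin, z up. Side walls stand 12 mm above the floor, the back wall (y = 75 to 79 mm) 40 mm above it and reaches 30 mm below it. The tray is slippery for nuts.
- tray_back (a point): Middle of the outer upper edge of the tray's back wall (yellow strip), which is 132 mm long; moves with the tray. Pushing here towards the bin (the tray's -y) tips the tray about a shaft 60 mm below the middle of its floor.
- tray (a joint): Tilt of the tray towards the bin, rad: 0 level, 0.62 fully tipped. A spring (a few newtons at the back edge) swings it level when let go; nuts slide from about 0.35.
- lift (a joint): Height of the lift, m: 0 fully down, upper stop 0.096. The sprung pawl holds it at 0.018, 0.036, 0.054, 0.072 and 0.090 (top tooth). Raising it moves handle and tray straight up and takes 10 to 20 N (damped, go slowly, about 30 mm/s). With the pawl lifted it sinks by its own weight in 1 to 2 s.
- lift_handle (a point): Orange handle bar on top of the lift's rail, 18 mm wide (x), 94 mm long (y), 16 mm high, about 201 mm above the bench when down. Point: 42 mm to the -y side of the rail, in the middle of the free part (40 mm of bar to the free end, 32 mm to the rail). Grip it across x from above. Axes as the tray's when level.
- pawl_grip (a point): Red round grip of the pawl, a rod 12 mm thick lying along x, 46 mm long, 75 mm above the bench at rest, 48 mm to the +x side and 75 mm to the +y side of the rail. Point: middle of the rod. Pinch it from above across y and lift it; it moves on an arc of 99 mm radius whose centre is at -y from it, nearly straight up.
- pawl (a joint): Swing of the pawl, rad: 0 resting against the rail, 0.36 at its stop. Above about 0.22 (grip lifted 22 mm) the lift is free to sink; let go, it springs back (2 to 4 N at the grip).
- bin_in (a point): Red open bin bolted to the lift's base beyond the tray's open end, 160 by 160 mm, walls 5 mm thick, 100 mm high (150 mm at the far end). Point: centre of its inner floor, 5 mm above the bench; axes as the tray's when level.
- screwdriver: Screwdriver lying on the bench; leave alone. Origin at its underside.
- spray: Yellow can, 52 mm across, 150 mm high; leave alone. Origin at the middle of its foot.
- grease: White jar with a blue cap, 60 mm across, 70 mm high; leave alone. Origin at the middle of its foot.
- wrench: Spanner lying on the bench; leave alone. Origin at its underside.
- mug: White mug, 80 mm across, 90 mm high; leave alone. Origin at the middle of its foot.

How it is judged:
By the outcome, as a careful person would: the job done as asked, in the order asked, and still so for the second after the job is handed in, with the robot touching nothing.
Of nut0, nut1, nut2, nut3, nut4 only 3 to 5 are there at a start; the rules pass over those that are not, and their reading is None.
At some moment in a run one of meter, nut0, nut1, nut2, nut3, nut4 may be knocked a few centimetres aside while the robot is not near it.
Once in a run the grip may slacken for a moment while it holds something.
It also fails if it takes over 210 s, if anything falls off the work surface, if the arm or the gripper's body presses on something with over 40 N, if the wrist force passes 120 N, or if a joint passes its speed limit or range.

## Working session

There is one attempt and no reset: what is moved stays moved. The work goes in short steps, Python scripts to look and compute and a tool call to move; the robot and the scene stay as the last step left them, time stands still between calls to the robot, and variables do not carry over. Pictures are saved under pics/ and viewed, at most 14 in all, crops included, and the job is handed in when it is done.

Besides the shell and the picture viewer there is one more tool, called as a command line: name --argument value ..., lists and objects as JSON in quotes. jog_arm: Moves the arm, as the interface text tells. Its arguments: {"type":"object","properties":{"plan":{"type":"array","items":{"type":"object","properties":{"tx":{"type":"number"},"ty":{"type":"number"},"tz":{"type":"number"},"wx":{"type":"number"},"wy":{"type":"number"},"wz":{"type":"number"},"claw":{"type":"number"}}}}},"required":["plan"]}

```bash
mkdir -p pics; ls; cat > h.py <<'E'
import numpy as np, cv2
from workcell import env
def snap(c,f=None):
    im=env.snapshot(c)
    if f: cv2.imwrite('pics/'+f,im[:,:,::-1])
    return im
def ray(c,rc,cal=None):
    cal=cal or env.calibration(c); K=np.array(cal["camera_matrix"]);T=np.array(cal["world_from_camera"])
    d=T[:3,:3]@np.linalg.inv(K)@np.array([rc[1],rc[0],1.]); return T[:3,3],d
def onz(c,rc,z,cal=None):
    o,d=ray(c,rc,cal); return o+d*(z-o[2])/d[2]
def tri(r1,r2):
    A=[];b=[]
    M=np.zeros((3,3));v=np.zeros(3)
    for o,d in (r1,r2):
        d=d/np.linalg.norm(d);P=np.eye(3)-np.outer(d,d);M+=P;v+=P@o
    return np.linalg.solve(M,v)
def proj(c,p,cal=None):
    cal=cal or env.calibration(c); K=np.array(cal["camera_matrix"]);T=np.linalg.inv(np.array(cal["world_from_camera"]))
    q=K@(T[:3,:3]@np.array(p)+T[:3,3]); return q[1]/q[2],q[0]/q[2]
E
python3 - <<'E'
from h import *
np.set_printoptions(precision=1,suppress=True)
for c in("scene","top"):
    snap(c,c+'0.png'); print(c,env.calibration(c)["world_from_camera"][:3])
    for q,z in(("meter_center",101),("mat_top",4),("nut0_center",12),("tray_in",87),("tray_back",127),("lift_handle",201),("pawl_grip",75),("bin_in",5),("spray",75),("grease",35),("mug",45),("wrench",5),("screwdriver",10)):
        for r in env.look_for(c,q)[:6]:
            print(q,round(r["conf"],2),np.array(r["centre"]),onz(c,r["centre"],z))
E
```

```text
pics
scene [[  -0.4    0.6   -0.7 1356.9]
 [   0.9    0.3   -0.3  431.1]
 [  -0.    -0.8   -0.6  948.9]]
meter_center 0.85 [207.4 346.9] [465.6  59.6 101. ]
meter_center 0.3 [214.5 340.3] [500.3  55.  101. ]
mat_top 0.8 [209.6 218.8] [ 541.1 -338.9    4. ]
nut0_center 0.47 [311.7 411.3] [658.8 317.3  12. ]
nut0_center 0.43 [233.3 413.7] [394.4 240.7  12. ]
tray_in 0.36 [217.6 353.1] [482.8  86.1  87. ]
tray_back 0.8 [219.6 350.6] [533.3  99.2 127. ]
lift_handle 0.74 [213.9 338.5] [601.2  94.5 201. ]
pawl_grip 0.7 [254.7 342.3] [612.  111.3  75. ]
bin_in 0.72 [203.1 285.4] [ 427.6 -165.9    5. ]
bin_in 0.35 [233.3 413.3] [387.7 238.3   5. ]
spray 0.67 [299.9 365.7] [719.2 218.9  75. ]
grease 0.61 [161.1 267.5] [ 291.5 -310.5   35. ]
mug 0.77 [273.9 242.2] [ 755.7 -104.1   45. ]
wrench 0.83 [253.9 194.2] [ 725.1 -289.9    5. ]
screwdriver 0.74 [309.7 412.7] [650.1 318.4  10. ]
top [[  -0.    -1.     0.1  433.7]
 [  -1.     0.     0.     4.1]
 [  -0.    -0.1   -1.  1446.8]]
meter_center 0.93 [215.6 300.1] [470.3  69.  101. ]
mat_top 0.79 [198.7 411. ] [ 527.4 -345.8    4. ]
tray_in 0.6 [220.5 305.3] [452.9  51.6  87. ]
tray_back 0.85 [222.3 305. ] [446.2  51.3 127. ]
lift_handle 0.91 [208.9 307.8] [488.9  38.7 201. ]
pawl_grip 0.45 [180.1 283. ] [600.4 129.5  75. ]
bin_in 0.87 [213.8 350.8] [ 475.5 -117.4    5. ]
spray 0.59 [149.3 255.4] [715.2 228.   75. ]
grease 0.52 [264.8 404.4] [ 284.2 -305.    35. ]
grease 0.52 [214.4 351.4] [ 472.3 -117.    35. ]
mug 0.97 [138.9 343.9] [752.5 -96.2  45. ]
mug 0.49 [222.9 303.3] [444.9  60.5  45. ]
mug 0.36 [209.7 306. ] [493.   49.7  45. ]
wrench 0.62 [220.9 305.2] [452.6  54.9   5. ]
wrench 0.55 [150.1 398.8] [ 713.4 -306.4    5. ]
screwdriver 0.78 [169.7 231.2] [652.6 331.4  10. ]
screwdriver 0.16 [180.8 283.5] [605.6 133.6  10. ]
```

```bash
python3 - <<'E'
import cv2
a=cv2.imread('pics/scene0.png');b=cv2.imread('pics/top0.png')
cv2.imwrite('pics/scene0c.png',cv2.resize(a[130:350,170:470],(800,587),interpolation=cv2.INTER_CUBIC))
cv2.imwrite('pics/top0c.png',cv2.resize(b[110:290,200:440],(800,600),interpolation=cv2.INTER_CUBIC))
E
```

```text
(no output)
```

View pics/scene0c.png

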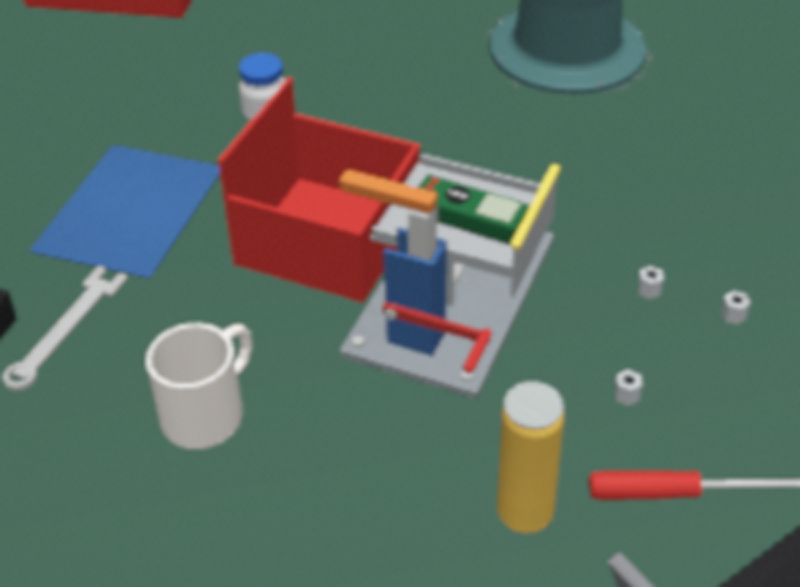

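View pics/top0c.png

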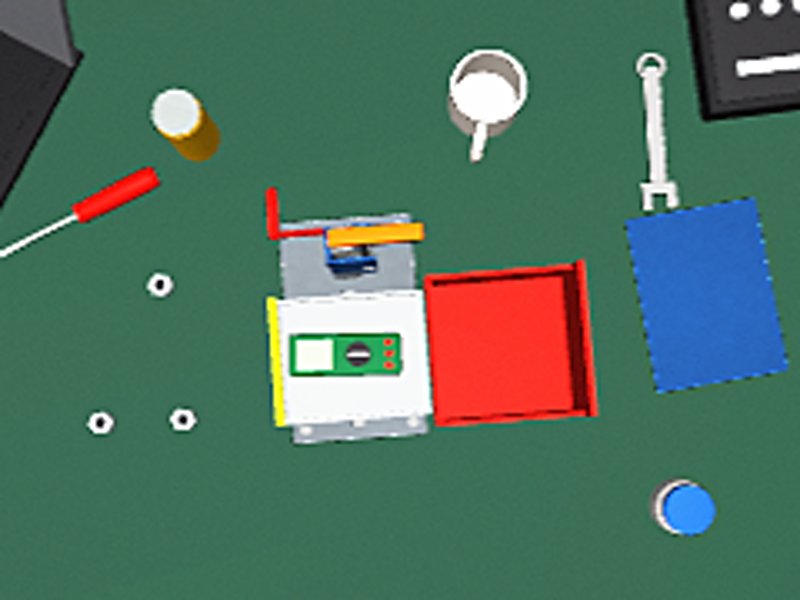

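The top crop shows three nuts, at about (160,285), (100,422) and (183,420). The meter lies in the tray at (345,355), the handle is at (377,234), the pawl grip at (272,212) and the mat at (708,295). The lift is yawed a few degrees.

```bash
python3 - <<'E'
from h import *
np.set_printoptions(precision=1,suppress=True)
im=cv2.imread('pics/top0.png'); hsv=cv2.cvtColor(im,cv2.COLOR_BGR2HSV)
def rect(mask,z,n,c='top'):
    k,l,s,ce=cv2.connectedComponentsWithStats(mask.astype(np.uint8)); i=1+np.argmax(s[1:,4])
    p=np.argwhere(l==i).astype(float); w=np.array([onz(c,q,z)[:2] for q in p]).astype(np.float32)
    (r,sz,a)=cv2.minAreaRect(w); print(n,r,sz,a, 'mean',w.mean(0)); return w
H,S,V=hsv[...,0],hsv[...,1],hsv[...,2]
m=np.zeros_like(H,bool)
def reg(r0,r1,c0,c1):
    m=np.zeros(H.shape,bool);m[r0:r1,c0:c1]=1;return m
rect((H>8)&(H<20)&(S>120)&reg(170,190,290,335),209,'handle')
rect((H>22)&(H<35)&(S>120)&reg(190,245,275,295),127,'strip')
rect((H>100)&(H<125)&(S>120)&reg(160,235,380,440),4,'mat')
rect((((H<8)|(H>172))&(S>120)&reg(160,182,270,284)),81,'pawl')
o=env.outline_of('top','meter_center')[0]['pixels']; rect(o,115,'meter')
rect(V>0*V, 0,'x') if 0 else None
rect((S<60)&(V>140)&reg(195,245,280,332),87,'tray')
for rc in((195.5,248),(236.6,230),(236,254.9)): print('nut',onz('top',rc,24))
a=cv2.imread('pics/scene0.png')
for rc in((130+282*.375,170+651*.375),(130+306*.375,170+737*.375),(130+387*.375,170+628*.375)): print('nut sc',onz('scene',rc,12))
# handle tri : free end
print('handle tri',tri(ray('top',(208.9,307.8)),ray('scene',(213.9,338.5))) )
print('handle scene mid z201',onz('scene',(130+190*.375,170+389*.375),201), 'top mid',onz('top',(110+234*.3,200+377*.3),209))
print('pawl scene ends',onz('scene',(130+338*.375,170+486*.375),75),onz('scene',(130+370*.375,170+470*.375),75))
print(env.observe())
E
```

```text
handle (591.7803344726562, 7.9819440841674805) (16.277408599853516, 1.2263655662536621e-05) 88.66678619384766 mean [591.8   8. ]
strip (462.74981689453125, 129.1574249267578) (131.71612548828125, 8.833250045776367) 3.1392822265625 mean [461.9 129.1]
mat (529.927734375, -347.8262634277344) (198.98069763183594, 151.18063354492188) 8.589424133300781 mean [ 529.4 -347.6]
pawl (623.744873046875, 133.98902893066406) (10.802061080932617, 54.38663101196289) 89.08415222167969 mean [621.6 134.6]
meter (470.1324768066406, 60.040828704833984) (114.96292114257812, 45.23695373535156) 88.73616027832031 mean [469.3  61.2]
tray (464.12982177734375, 49.01261901855469) (169.0020751953125, 156.98521423339844) 2.627227306365967 mean [460.7  47.1]
nut [551.8 266.   24. ]
nut [400.3 334.6  24. ]
nut [400.5 242.   24. ]
nut sc [403.5 244.8  12. ]
nut sc [399.6 337.4  12. ]
nut sc [554.2 268.4  12. ]
handle tri [492.7  43.8  92.7]
handle scene mid z201 [582.2  23.8 201. ] top mid [581.6  19.3 209. ]
pawl scene ends [607.7 137.2  75. ] [651.1 139.5  75. ]
{'t': 1.45, 'qpos': array([ 1.3,  0.3,  1.6, -0. ,  1.3, -0. ]), 'joint_velocities': array([ 0., -0., -0., -0., -0., -0.]), 'effort': array([ -0. , -51.5, -36.8,   0. ,   0. ,  -0. ]), 'tcp_pos': array([181.9, 650. , 194.5]), 'tool_rot': array([ 0.4,  3.1, -0. ]), 'ft_force': array([-0.7, -0.1, -0.3]), 'torque': array([0., 0., 0.]), 'gripper_force': 0.0, 'gripper_width': 85.54122317771092}
```

```bash
python3 - <<'E'
from h import *
from scipy.spatial.transform import Rotation as R
s=env.observe();M=R.from_rotvec(s['tool_rot']).as_matrix();print(s['tool_rot'],M, np.degrees(np.arctan2(M[1,1],M[0,1])))
c=env.calibration('wrist');T=np.array(c['world_from_camera']);print(M.T@(T[:3,3]-s['tcp_pos']),M.T@T[:3,:3],c['camera_matrix'])
E
```

```text
[ 4.27154141e-01  3.11240195e+00 -8.42039316e-05] [[-9.63025373e-01  2.69410710e-01  8.13723647e-06]
 [ 2.69410709e-01  9.63025372e-01 -5.52254240e-05]
 [-2.27146858e-05 -5.09912259e-05 -9.99999998e-01]] 74.37079632247274
[  79.1204063    -0.29612755 -178.9702819 ] [[ 8.70502761e-05 -9.49703751e-01 -3.13149768e-01]
 [ 9.99999860e-01 -8.05558518e-05  5.22288296e-04]
 [-5.21245200e-04 -3.13149770e-01  9.49703612e-01]] [[309.67241884   0.         319.06278826]
 [  0.         309.67241884 200.94811079]
 [  0.           0.           1.        ]]
```

jog_arm --plan '[{"tz": 2}, {"tx": 5.5, "ty": -11, "tz": 3, "wz": -3.5}, {"tx": 11.5, "ty": -23, "tz": 3, "wz": -7.5}, {"tx": 11.5, "ty": -23, "tz": 3, "wz": -7.5}, {"tx": 11.5, "ty": -23, "tz": 3, "wz": -7.5}, {"tx": 11.5, "ty": -23, "tz": 3, "wz": -7.5}, {"tx": 11.5, "ty": -23, "tz": 3, "wz": -7.5}, {"tx": 11.5, "ty": -23, "tz": 3, "wz": -7.5}, {"tx": 11.5, "ty": -23, "tz": 3, "wz": -7.5}, {"tx": 11.5, "ty": -23, "tz": 3, "wz": -7.5}]'

```text
validation failed for argument at $.pl...
```

jog_arm --plan '[{"tx": 0, "ty": 0, "tz": 2, "wx": 0, "wy": 0, "wz": 0, "claw": 100}, {"tx": 5.5, "ty": -11, "tz": 3, "wx": 0, "wy": 0, "wz": -3.5, "claw": 100}, {"tx": 11.5, "ty": -23, "tz": 3, "wx": 0, "wy": 0, "wz": -7.4, "claw": 100}, {"tx": 11.5, "ty": -23, "tz": 3, "wx": 0, "wy": 0, "wz": -7.4, "claw": 100}, {"tx": 11.5, "ty": -23, "tz": 3, "wx": 0, "wy": 0, "wz": -7.4, "claw": 100}, {"tx": 11.5, "ty": -23, "tz": 3, "wx": 0, "wy": 0, "wz": -7.4, "claw": 100}, {"tx": 11.5, "ty": -23, "tz": 3, "wx": 0, "wy": 0, "wz": -7.4, "claw": 100}, {"tx": 11.5, "ty": -23, "tz": 3, "wx": 0, "wy": 0, "wz": -7.4, "claw": 100}, {"tx": 11.5, "ty": -23, "tz": 3, "wx": 0, "wy": 0, "wz": -7.4, "claw": 100}, {"tx": 11.5, "ty": -23, "tz": 3, "wx": 0, "wy": 0, "wz": -7.4, "claw": 100}]'

```text
t: 2.7
tcp_pos: [433.9, 145.6, 267.3]
tool_rot: [2.214, 2.228, 0.002]
ft_force: [0.3, 0.6, 0.3]
gripper_width: 85.6
gripper_force: 0.0
```

jog_arm --plan '[{"tx": 1.45, "ty": -3.4, "tz": 0, "wx": 0, "wy": 0, "wz": 0, "claw": 100}, {"tx": 1.45, "ty": -3.4, "tz": 0, "wx": 0, "wy": 0, "wz": 0, "claw": 100}, {"tx": 1.45, "ty": -3.4, "tz": 0, "wx": 0, "wy": 0, "wz": 0, "claw": 100}]'

```text
t: 3.08
tcp_pos: [470.0, 60.5, 266.8]
tool_rot: [2.219, 2.224, -0.0]
ft_force: [0.7, 1.6, -0.1]
gripper_width: 85.5
gripper_force: 0.0
```

```bash
cat >> h.py <<'E'
def rect(cam,mask,z,cal=None):
    k,l,s,ce=cv2.connectedComponentsWithStats(mask.astype(np.uint8)); i=1+np.argmax(s[1:,4])
    p=np.argwhere(l==i).astype(float); w=np.array([onz(cam,q,z,cal)[:2] for q in p]).astype(np.float32)
    return cv2.minAreaRect(w)
E
python3 - <<'E'
from h import *
np.set_printoptions(precision=1,suppress=True)
cal=env.calibration('wrist');snap('wrist','w1.png')
o=env.outline_of('wrist','meter_center')[0];print(o['conf'],rect('wrist',o['pixels'],115,cal))
for q,z in(("tray_back",127),("lift_handle",209)):
    r=env.outline_of('wrist',q)[:1]
    for o in r: print(q,o['conf'],o['centre'],rect('wrist',o['pixels'],z,cal))
snap('top')
for c in('top',):
  for q in("nut0_center",):
    for o in env.look_for(c,q): print(o['conf'],onz(c,o['centre'],20))
s=env.observe();print(s['tcp_pos'],s['tool_rot'])
E
```

```text
0.7 ((470.75115966796875, 59.24793243408203), (118.94916534423828, 43.22785186767578), 89.99116516113281)
tray_back 0.98 [171.1, 294.7] ((467.96942138671875, 61.307804107666016), (132.18370056152344, 141.2681884765625), 3.148280620574951)
lift_handle 0.74 [185.3, 346.1] ((468.7889709472656, 81.54161071777344), (98.61348724365234, 106.12886047363281), 3.589759588241577)
[469.1  63.5 266.7] [-2.2 -2.2 -0. ]
```

View pics/w1.png

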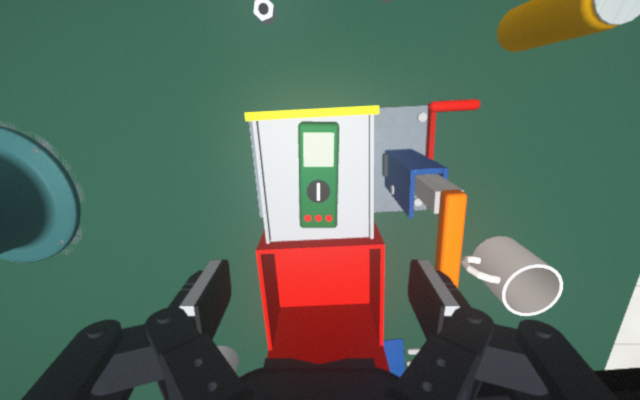

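Wrist view: the meter lies at pixel (318,175), square in the tray and clear of the walls. One nut is visible at (263,10). Descending to grip the meter.

jog_arm --plan '[{"tx": 0.03, "ty": 0, "tz": -2.5, "wx": 0, "wy": 0, "wz": 0, "claw": 100}, {"tx": 0.03, "ty": 0, "tz": -4.5, "wx": 0, "wy": 0, "wz": 0, "claw": 90}, {"tx": 0.03, "ty": 0, "tz": -6, "wx": 0, "wy": 0, "wz": 0, "claw": 85}, {"tx": 0.03, "ty": 0, "tz": -7, "wx": 0, "wy": 0, "wz": 0, "claw": 80}, {"tx": 0.03, "ty": 0, "tz": -7, "wx": 0, "wy": 0, "wz": 0, "claw": 30}, {"tx": 0.03, "ty": 0, "tz": -7, "wx": 0, "wy": 0, "wz": 0, "claw": 30}, {"tx": 0.03, "ty": 0, "tz": -7, "wx": 0, "wy": 0, "wz": 0, "claw": 30}, {"tx": 0.03, "ty": 0, "tz": -7, "wx": 0, "wy": 0, "wz": 0, "claw": 30}, {"tx": 0.03, "ty": 0, "tz": -7, "wx": 0, "wy": 0, "wz": 0, "claw": 30}]'

```text
t: 4.5
tcp_pos: [470.7, 62.4, 92.4]
tool_rot: [2.214, 2.228, 0.002]
ft_force: [0.8, -0.8, 0.3]
gripper_width: 25.4
gripper_force: 0.0
```

```bash
python3 - <<'E'
from h import *
s=snap('scene');t=snap('top');w=snap('wrist')
a=cv2.resize(s[150:270,260:420],(400,300),interpolation=2);b=cv2.resize(t[150:270,250:410],(400,300),interpolation=2)
cv2.imwrite('pics/c2.png',np.vstack([np.hstack([a,b]),np.hstack([cv2.resize(w,(480,300)),np.zeros((300,320,3),np.uint8)])])[:,:,::-1])
E
```

```text
(no output)
```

View pics/c2.png

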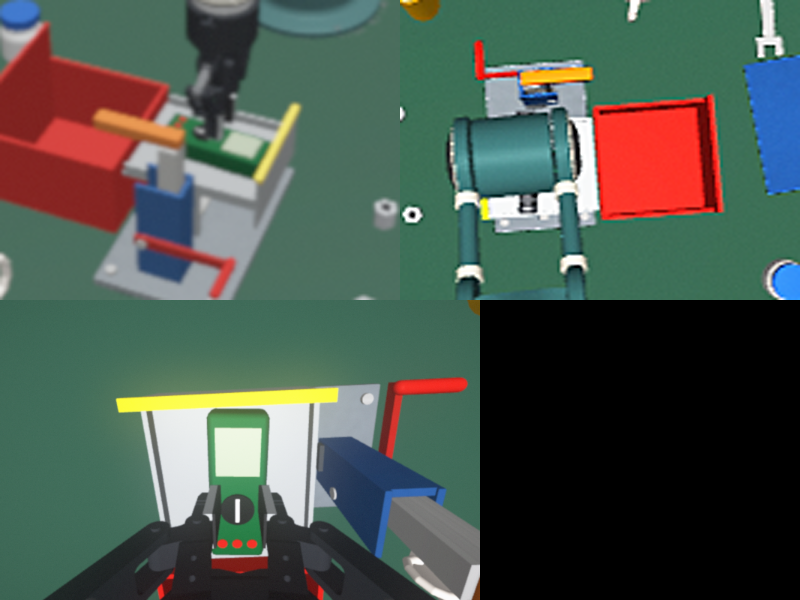

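```bash
python3 - <<'E'
from h import *
np.set_printoptions(precision=1,suppress=True)
s=env.observe();print(s['tcp_pos'],s['gripper_width'],s['gripper_force'],s['ft_force'])
p=s['tcp_pos']
cal=env.calibration('wrist');w=snap('wrist','w3.png');sc=snap('scene','s3.png')
for dz in(0,13,25):
    print(dz,'scene',np.array(proj('scene',p+[0,0,dz])),'wrist',[np.array(proj('wrist',p+[dx,0,dz],cal)) for dx in(-13,13)])
o=env.outline_of('wrist','meter_center')[0];print(o['conf'],rect('wrist',o['pixels'],115,cal),rect('wrist',o['pixels'],105,cal))
cv2.imwrite('pics/s3c.png',np.hstack([cv2.resize(sc[175:225,315:375],(400,333),interpolation=2),cv2.resize(w[200:400,200:440],(400,333),interpolation=2)])[:,:,::-1])
E
```

```text
[470.2  62.3  91.8] 25.429526865270866 0.0 [-0.5  0.2 -0. ]
0 scene [211.1 347.1] wrist [array([232.2, 296.6]), array([232.4, 337.9])]
13 scene [207.6 347.2] wrist [array([241.2, 295.1]), array([241.4, 339.2])]
25 scene [204.4 347.3] wrist [array([250.7, 293.6]), array([250.9, 340.6])]
0.78 ((470.489990234375, 60.8141975402832), (43.17742156982422, 120.638671875), 0.03555664047598839) ((470.4859619140625, 55.61532211303711), (45.94826889038086, 128.38052368164062), 0.03550760820508003)
```

View pics/s3c.png

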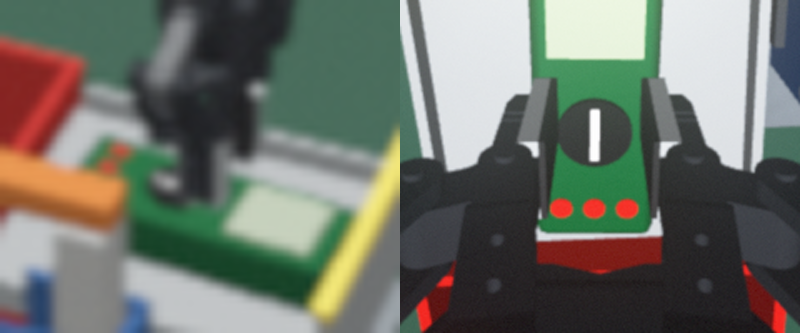

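The tips sit about 20 mm behind the TCP figure, at z≈115, so the fingers closed just above the meter. I'll reopen, go about 21 mm deeper and close again.

jog_arm --plan '[{"tx": 0, "ty": 0, "tz": 0.2, "wx": 0, "wy": 0, "wz": 0, "claw": 85}, {"tx": 0, "ty": 0, "tz": 0.2, "wx": 0, "wy": 0, "wz": 0, "claw": 85}, {"tx": 0, "ty": 0, "tz": 0.2, "wx": 0, "wy": 0, "wz": 0, "claw": 85}, {"tx": 0, "ty": 0, "tz": 0, "wx": 0, "wy": 0, "wz": 0, "claw": 85}, {"tx": 0, "ty": 0, "tz": -0.4, "wx": 0, "wy": 0, "wz": 0, "claw": 80}, {"tx": 0, "ty": 0, "tz": -0.85, "wx": 0, "wy": 0, "wz": 0, "claw": 75}, {"tx": 0, "ty": 0, "tz": -0.85, "wx": 0, "wy": 0, "wz": 0, "claw": 40}, {"tx": 0, "ty": 0, "tz": -0.85, "wx": 0, "wy": 0, "wz": 0, "claw": 40}, {"tx": 0, "ty": 0, "tz": -0.85, "wx": 0, "wy": 0, "wz": 0, "claw": 30}, {"tx": 0, "ty": 0, "tz": -0.85, "wx": 0, "wy": 0, "wz": 0, "claw": 30}]'

```text
t: 6.05
tcp_pos: [470.2, 62.4, 70.5]
tool_rot: [2.214, 2.229, 0.0]
ft_force: [-0.5, 0.4, -1.9]
gripper_width: 41.8
gripper_force: 60.9
```

jog_arm --plan '[{"tx": 0, "ty": 0, "tz": 1, "wx": 0, "wy": 0, "wz": 0, "claw": 30}, {"tx": 0, "ty": 0, "tz": 2.5, "wx": 0, "wy": 0, "wz": 0, "claw": 30}, {"tx": 0, "ty": 0, "tz": 4.5, "wx": 0, "wy": 0, "wz": 0, "claw": 30}, {"tx": 0, "ty": 0, "tz": 6.5, "wx": 0, "wy": 0, "wz": 0, "claw": 30}, {"tx": 0.2, "ty": -1.4, "tz": 7, "wx": 0, "wy": 0, "wz": 0.1, "claw": 30}, {"tx": 0.5, "ty": -3.4, "tz": 7, "wx": 0, "wy": 0, "wz": 0.3, "claw": 30}, {"tx": 0.8, "ty": -5.6, "tz": 7, "wx": 0, "wy": 0, "wz": 0.4, "claw": 30}, {"tx": 1.2, "ty": -7.8, "tz": 7, "wx": 0, "wy": 0, "wz": 0.5, "claw": 30}, {"tx": 1.5, "ty": -10, "tz": 7, "wx": 0, "wy": 0, "wz": 0.6, "claw": 30}, {"tx": 1.8, "ty": -12.2, "tz": 7, "wx": 0, "wy": 0, "wz": 0.7, "claw": 30}]'

```text
t: 7.3
tcp_pos: [515.2, -244.4, 245.5]
tool_rot: [2.073, 2.36, 0.0]
ft_force: [1.0, 0.6, -0.5]
gripper_width: 42.1
gripper_force: 61.5
```

jog_arm --plan '[{"tx": 0.3, "ty": -2, "tz": 0, "wx": 0, "wy": 0, "wz": 0, "claw": 30}, {"tx": 0.6, "ty": -4.1, "tz": 0, "wx": 0, "wy": 0, "wz": 0.15, "claw": 30}, {"tx": 0.6, "ty": -4.1, "tz": 0, "wx": 0, "wy": 0, "wz": 0.15, "claw": 30}, {"tx": 0.6, "ty": -4.1, "tz": 0, "wx": 0, "wy": 0, "wz": 0.15, "claw": 30}]'

```text
t: 7.8
tcp_pos: [529.8, -344.9, 244.8]
tool_rot: [-2.043, -2.384, -0.001]
ft_force: [0.8, -0.1, -2.2]
gripper_width: 41.7
gripper_force: 61.5
```

```bash
python3 - <<'E'
from h import *
cal=env.calibration('wrist');w=snap('wrist','w4.png')
s=env.observe();print(s['tcp_pos'],s['tool_rot'],s['gripper_width'],s['ft_force'])
for q,z in(('meter_center',s['tcp_pos'][2]+44),('mat_top',4)):
  for o in env.outline_of('wrist',q)[:1]:print(q,o['conf'],rect('wrist',o['pixels'],z,cal))
E
```

```text
[ 529.96550315 -344.30285817  245.09704171] [-2.04217012e+00 -2.38587337e+00 -5.55783577e-04] 41.979469703265615 [-0.5309496  -0.23507023 -2.28452495]
meter_center 0.96 ((530.9572143554688, -344.6737365722656), (43.15882110595703, 116.84640502929688), 8.543776512145996)
mat_top 0.84 ((531.5739135742188, -347.7018127441406), (199.47647094726562, 149.11573791503906), 8.552085876464844)
```

View pics/w4.png

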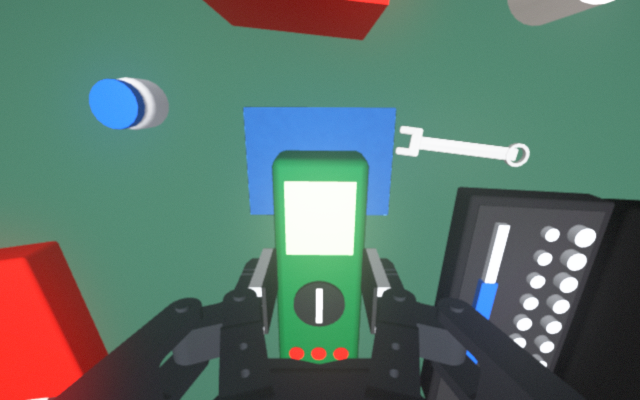

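The meter is held level above the mat (centre at pixel (320,250)), aligned with it. Lowering about 257 mm.

jog_arm --plan '[{"tx": 0, "ty": -0.1, "tz": -1.5, "wx": 0, "wy": 0, "wz": 0, "claw": 30}, {"tx": 0, "ty": -0.1, "tz": -3.5, "wx": 0, "wy": 0, "wz": 0, "claw": 30}, {"tx": 0, "ty": -0.1, "tz": -5.5, "wx": 0, "wy": 0, "wz": 0, "claw": 30}, {"tx": 0, "ty": -0.1, "tz": -7.5, "wx": 0, "wy": 0, "wz": 0, "claw": 30}, {"tx": 0, "ty": -0.1, "tz": -9, "wx": 0, "wy": 0, "wz": 0, "claw": 30}, {"tx": 0, "ty": -0.1, "tz": -9.7, "wx": 0, "wy": 0, "wz": 0, "claw": 30}, {"tx": 0, "ty": -0.1, "tz": -10, "wx": 0, "wy": 0, "wz": 0, "claw": 30}, {"tx": 0, "ty": -0.1, "tz": -10.25, "wx": 0, "wy": 0, "wz": 0, "claw": 30}, {"tx": 0, "ty": -0.1, "tz": -10.25, "wx": 0, "wy": 0, "wz": 0, "claw": 30}]'

```text
t: 9.07
tcp_pos: [531.0, -348.2, -9.7]
tool_rot: [2.042, 2.385, 0.0]
ft_force: [-0.6, -0.8, -2.8]
gripper_width: 41.7
gripper_force: 61.5
```

jog_arm --plan '[{"tx": 0, "ty": 0, "tz": -0.06, "wx": 0, "wy": 0, "wz": 0, "claw": 30}, {"tx": 0, "ty": 0, "tz": -0.06, "wx": 0, "wy": 0, "wz": 0, "claw": 30}]'

```text
t: 9.32
tcp_pos: [530.6, -348.0, -11.6]
tool_rot: [2.042, 2.386, 0.0]
ft_force: [-0.2, -0.1, -2.9]
gripper_width: 41.9
gripper_force: 61.5
```

jog_arm --plan '[{"tx": 0, "ty": 0, "tz": -0.06, "wx": 0, "wy": 0, "wz": 0, "claw": 30}, {"tx": 0, "ty": 0, "tz": -0.12, "wx": 0, "wy": 0, "wz": 0, "claw": 30}, {"tx": 0, "ty": 0, "tz": -0.12, "wx": 0, "wy": 0, "wz": 0, "claw": 30}]'

```text
t: 9.7
tcp_pos: [530.6, -347.9, -13.4]
tool_rot: [2.043, 2.386, -0.0]
ft_force: [-2.0, 2.1, 8.1]
gripper_width: 41.6
gripper_force: 62.6
```

jog_arm --plan '[{"tx": 0, "ty": 0, "tz": 0.08, "wx": 0, "wy": 0, "wz": 0, "claw": 30}, {"tx": 0, "ty": 0, "tz": 0.08, "wx": 0, "wy": 0, "wz": 0, "claw": 70}, {"tx": 0, "ty": 0, "tz": 0.08, "wx": 0, "wy": 0, "wz": 0, "claw": 70}, {"tx": 0, "ty": 0, "tz": 0.08, "wx": 0, "wy": 0, "wz": 0, "claw": 70}, {"tx": 0, "ty": 0, "tz": 1, "wx": 0, "wy": 0, "wz": 0, "claw": 70}, {"tx": 0, "ty": 0, "tz": 3, "wx": 0, "wy": 0, "wz": 0, "claw": 70}, {"tx": 0, "ty": 0, "tz": 5.5, "wx": 0, "wy": 0, "wz": 0, "claw": 70}, {"tx": 0, "ty": 0, "tz": 8, "wx": 0, "wy": 0, "wz": 0, "claw": 70}, {"tx": -0.3, "ty": 2, "tz": 10, "wx": 0, "wy": 0, "wz": 0, "claw": 70}, {"tx": -0.6, "ty": 4.2, "tz": 11, "wx": 0, "wy": 0, "wz": 0, "claw": 70}]'

```text
t: 10.95
tcp_pos: [516.9, -248.7, 260.1]
tool_rot: [2.043, 2.381, 0.002]
ft_force: [0.7, 0.4, -0.0]
gripper_width: 59.8
gripper_force: 0.0
```

jog_arm --plan '[{"tx": -0.5, "ty": 2.4, "tz": 0, "wx": 0, "wy": 0, "wz": -0.1, "claw": 70}, {"tx": -0.9, "ty": 4.8, "tz": 0, "wx": 0, "wy": 0, "wz": -0.2, "claw": 70}, {"tx": -1.4, "ty": 7.2, "tz": 0, "wx": 0, "wy": 0, "wz": -0.3, "claw": 70}, {"tx": -1.9, "ty": 9.6, "tz": 0, "wx": 0, "wy": 0, "wz": -0.5, "claw": 70}, {"tx": -2.4, "ty": 12, "tz": 0, "wx": 0, "wy": 0, "wz": -0.6, "claw": 70}, {"tx": -2.8, "ty": 14.4, "tz": 0, "wx": 0, "wy": 0, "wz": -0.7, "claw": 70}, {"tx": -3.3, "ty": 16.8, "tz": 0, "wx": 0, "wy": 0, "wz": -0.85, "claw": 70}, {"tx": -3.3, "ty": 18.5, "tz": -1, "wx": 0, "wy": 0, "wz": -0.85, "claw": 70}, {"tx": -3.3, "ty": 18.5, "tz": -2, "wx": 0, "wy": 0, "wz": -0.85, "claw": 70}, {"tx": -3.3, "ty": 18.5, "tz": -2, "wx": 0, "wy": 0, "wz": -0.85, "claw": 70}]'

```text
t: 12.2
tcp_pos: [431.5, 213.9, 204.4]
tool_rot: [-2.211, -2.229, 0.007]
ft_force: [-0.7, -0.2, -0.4]
gripper_width: 59.7
gripper_force: 0.0
```

```bash
python3 - <<'E'
from h import *
np.set_printoptions(precision=1,suppress=True)
cal=env.calibration('wrist');w=snap('wrist','w5.png')
s=env.observe();print(s['tcp_pos'],s['tool_rot'],s['gripper_width'],s['ft_force'])
for o in env.look_for('wrist','nut0_center'): print('w',round(o['conf'],2),np.array(o['centre']),onz('wrist',o['centre'],14,cal))
snap('top','t5.png')
for q,z in(('meter_center',32),):
  for o in env.outline_of('top',q)[:1]:print(q,o['conf'],rect('top',o['pixels'],z))
E
```

```text
[432.7 213.9 206. ] [-2.2 -2.2  0. ] 59.5318111300138 [-0.3  0.2 -0.3]
w 0.77 [140.3 293.7] [401.7 246.9  14. ]
w 0.63 [167.9 592.2] [762.2 216.9  14. ]
meter_center 0.96 ((530.7014770507812, -344.9786376953125), (45.794830322265625, 127.1402816772461), 9.604917526245117)
```

View pics/w5.png

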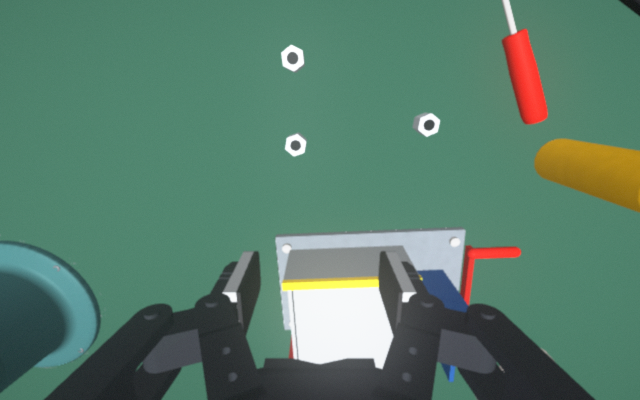

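The meter lies on the mat (530,-346). The wrist picture shows exactly three nuts, at (292,58), (296,145) and (428,125), all standing and away from the lift.

```bash
cat >> h.py <<'E'
def nuts(im,cal,seeds,z=24,cam='wrist',R=26):
    out=[]
    for r,c in seeds:
        r0,c0=max(0,int(r)-R),max(0,int(c)-R); p=im[r0:int(r)+R,c0:int(c)+R].astype(int)
        m=(p.min(2)>225).astype(np.uint8)
        cs,_=cv2.findContours(m,cv2.RETR_EXTERNAL,cv2.CHAIN_APPROX_NONE); k=max(cs,key=cv2.contourArea)[:,0]
        w=np.array([onz(cam,(y+r0,x+c0),z,cal)[:2] for x,y in k]).astype(np.float32)
        h=cv2.convexHull(w)[:,0]; mo=cv2.moments(h.reshape(-1,1,2)); ctr=np.array([mo['m10'],mo['m01']])/mo['m00']
        ang=np.arange(0,180,2); wid=[np.ptp(h@[np.cos(np.radians(a)),np.sin(np.radians(a))]) for a in ang]
        s=[wid[i%90]+wid[(i+30)%90]+wid[(i+60)%90] for i in range(30)]
        out.append((ctr,ang[int(np.argmin(s))],min(s)/3,max(s)/3))
    return out
E
python3 - <<'E'
from h import *
cal=env.calibration('wrist');im=cv2.imread('pics/w5.png')
for n in nuts(im,cal,[(58,292),(145,296),(125,428)]): print(n)
E
```

```text
(array([406.90327328, 335.80840517]), np.int64(6), np.float64(22.597499301579607), np.float64(24.74173931653225))
(array([408.23640359, 243.15069423]), np.int64(50), np.float64(22.529677166100953), np.float64(24.689174670278447))
(array([561.13788296, 266.89569752]), np.int64(54), np.float64(22.52084617238719), np.float64(24.180835584979263))
```

jog_arm --plan '[{"tx": -0.6, "ty": 0.6, "tz": -2, "wx": 0, "wy": 0, "wz": -0.5, "claw": 60}, {"tx": -1.1, "ty": 1.2, "tz": -4, "wx": 0, "wy": 0, "wz": -1, "claw": 60}, {"tx": -1.1, "ty": 1.2, "tz": -4, "wx": 0, "wy": 0, "wz": -1, "claw": 60}, {"tx": -1.1, "ty": 1.2, "tz": -4, "wx": 0, "wy": 0, "wz": -1, "claw": 60}]'

```text
t: 12.9
tcp_pos: [408.0, 244.4, 109.1]
tool_rot: [2.398, 2.028, 0.005]
ft_force: [0.0, -0.0, 0.7]
gripper_width: 51.4
gripper_force: 0.0
```

```bash
python3 - <<'E'
from h import *
np.set_printoptions(precision=1,suppress=True)
from scipy.spatial.transform import Rotation as R
s=env.observe();cal=env.calibration('wrist');w=snap('wrist','w6.png')
M=R.from_rotvec(s['tool_rot']).as_matrix();print(s['tcp_pos'],M[:,2],np.degrees(np.arctan2(M[1,1],M[0,1])))
for o in env.look_for('wrist','nut0_center')[:4]:
    print(o['conf'],np.array(o['centre']),onz('wrist',o['centre'],14,cal))
    try: print(nuts(w,cal,[o['centre']],R=40))
    except Exception as e: print(e)
E
```

```text
[408.  244.4 109.1] [ 0.  0. -1.] -9.577256227925727
0.36 [395.1 629.4] [728.1 -64.   14. ]
max() iterable argument is empty
```

```bash
python3 - <<'E'
from h import *
np.set_printoptions(precision=1,suppress=True)
s=env.observe();cal=env.calibration('wrist');w=snap('wrist','w7.png');print(s['tcp_pos'])
r,c=proj('wrist',(404,243,24),cal);print(r,c)
print(nuts(w,cal,[(r,c)],R=45))
E
```

```text
[408.9 244.8 109.9]
196.3799562127698 312.17511006959217
[(array([403.9, 243.1]), np.int64(50), np.float64(22.053630790998806), np.float64(24.442304614284012))]
```

View pics/w7.png

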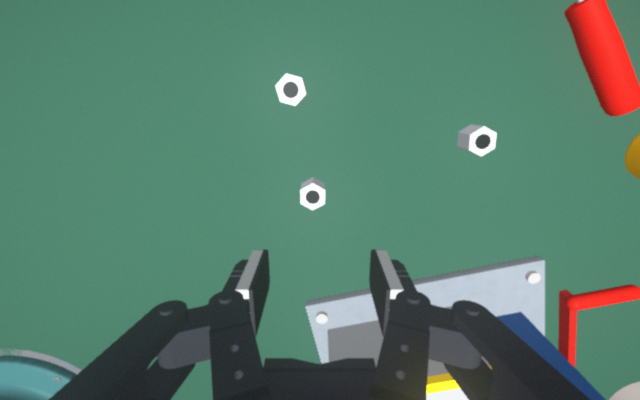

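The nut is at pixel (312,196), between the fingers and about 5 mm left of centre. Descending to it.

jog_arm --plan '[{"tx": -0.15, "ty": -0.05, "tz": -1.5, "wx": 0, "wy": 0, "wz": 0, "claw": 60}, {"tx": -0.15, "ty": -0.05, "tz": -3.2, "wx": 0, "wy": 0, "wz": 0, "claw": 60}, {"tx": -0.15, "ty": -0.05, "tz": -4.3, "wx": 0, "wy": 0, "wz": 0, "claw": 60}, {"tx": -0.15, "ty": -0.05, "tz": -4.75, "wx": 0, "wy": 0, "wz": 0, "claw": 60}, {"tx": -0.15, "ty": -0.05, "tz": -4.75, "wx": 0, "wy": 0, "wz": 0, "claw": 60}, {"tx": -0.15, "ty": -0.05, "tz": -4.75, "wx": 0, "wy": 0, "wz": 0, "claw": 15}, {"tx": -0.15, "ty": -0.05, "tz": -4.75, "wx": 0, "wy": 0, "wz": 0, "claw": 15}, {"tx": -0.15, "ty": -0.05, "tz": -4.75, "wx": 0, "wy": 0, "wz": 0, "claw": 10}, {"tx": -0.15, "ty": -0.05, "tz": -4.75, "wx": 0, "wy": 0, "wz": 0, "claw": 10}]'

```text
t: 14.18
tcp_pos: [402.4, 243.0, -11.6]
tool_rot: [2.4, 2.027, 0.001]
ft_force: [0.1, -0.8, 0.9]
gripper_width: 8.3
gripper_force: 0.0
```

```bash
python3 - <<'E'
from h import *
np.set_printoptions(precision=1,suppress=True)
s=env.observe();print(s['tcp_pos'])
cal=env.calibration('wrist');w=snap('wrist');sc=snap('scene')
for dz in(0,20,35): print(np.array(proj('wrist',s['tcp_pos']+[0,0,dz],cal)),np.array(proj('scene',s['tcp_pos']+[0,0,dz])))
cv2.imwrite('pics/c8.png',np.hstack([cv2.resize(sc[190:270,370:450],(400,400),interpolation=2),cv2.resize(w[160:400,200:440],(400,400),interpolation=2)])[:,:,::-1])
E
```

```text
[402.4 243.  -11.6]
[232.7 317.2] [241.1 412.7]
[247. 317.] [236.2 413.5]
[260.1 316.9] [232.5 414.1]
```

View pics/c8.png

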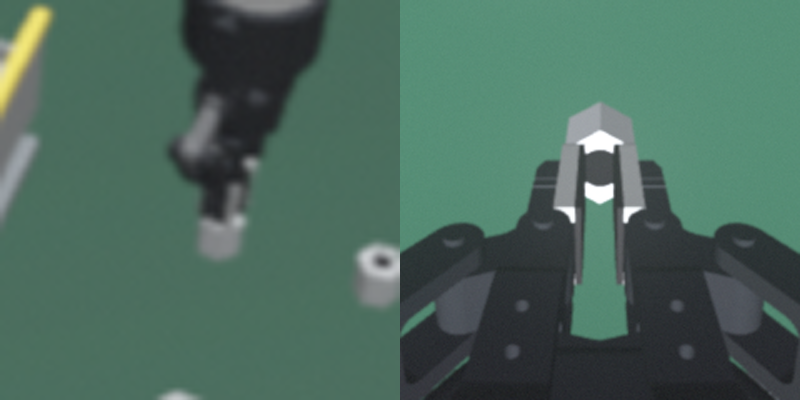

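The tips are just above the nut, which makes them about 35 mm behind the TCP figure. I'll open, go 17 mm lower and close.

jog_arm --plan '[{"tx": 0, "ty": 0, "tz": 0.3, "wx": 0, "wy": 0, "wz": 0, "claw": 50}, {"tx": 0, "ty": 0, "tz": 0.3, "wx": 0, "wy": 0, "wz": 0, "claw": 50}, {"tx": 0, "ty": 0, "tz": 0.3, "wx": 0, "wy": 0, "wz": 0, "claw": 50}, {"tx": 0, "ty": 0, "tz": -0.2, "wx": 0, "wy": 0, "wz": 0, "claw": 50}, {"tx": 0, "ty": 0, "tz": -0.5, "wx": 0, "wy": 0, "wz": 0, "claw": 50}, {"tx": 0, "ty": 0, "tz": -0.7, "wx": 0, "wy": 0, "wz": 0, "claw": 50}, {"tx": 0, "ty": 0, "tz": -0.7, "wx": 0, "wy": 0, "wz": 0, "claw": 15}, {"tx": 0, "ty": 0, "tz": -0.7, "wx": 0, "wy": 0, "wz": 0, "claw": 15}, {"tx": 0, "ty": 0, "tz": -0.7, "wx": 0, "wy": 0, "wz": 0, "claw": 10}]'

```text
t: 15.4
tcp_pos: [402.5, 243.0, -29.3]
tool_rot: [2.4, 2.027, 0.001]
ft_force: [-0.0, 1.2, -0.7]
gripper_width: 20.5
gripper_force: 59.2
```

jog_arm --plan '[{"tx": 0, "ty": 0, "tz": 1.5, "wx": 0, "wy": 0, "wz": 0, "claw": 10}, {"tx": 0, "ty": 0, "tz": 3.5, "wx": 0, "wy": 0, "wz": 0, "claw": 10}, {"tx": 0, "ty": 0, "tz": 5.5, "wx": 0, "wy": 0, "wz": 0, "claw": 10}, {"tx": 0, "ty": -0.5, "tz": 7.3, "wx": 0, "wy": 0, "wz": 0.2, "claw": 10}, {"tx": 0.6, "ty": -2.3, "tz": 7.3, "wx": 0, "wy": 0, "wz": 0.6, "claw": 10}, {"tx": 1.2, "ty": -4.4, "tz": 7.3, "wx": 0, "wy": 0, "wz": 1.2, "claw": 10}, {"tx": 1.6, "ty": -6.1, "tz": 7.3, "wx": 0, "wy": 0, "wz": 1.2, "claw": 10}, {"tx": 1.6, "ty": -6.35, "tz": 6, "wx": 0, "wy": 0, "wz": 1.2, "claw": 10}, {"tx": 1.6, "ty": -6.35, "tz": 4.5, "wx": 0, "wy": 0, "wz": 1.2, "claw": 10}, {"tx": 1.6, "ty": -6.35, "tz": 3.8, "wx": 0, "wy": 0, "wz": 1.2, "claw": 10}]'

```text
t: 16.65
tcp_pos: [440.5, 83.5, 63.4]
tool_rot: [-2.175, -2.265, 0.004]
ft_force: [0.1, -0.3, -0.8]
gripper_width: 20.3
gripper_force: 59.3
```

jog_arm --plan '[{"tx": 0, "ty": 0, "tz": -0.1, "wx": 0, "wy": 0, "wz": 0, "claw": 10}, {"tx": 0, "ty": 0, "tz": -0.2, "wx": 0, "wy": 0, "wz": 0, "claw": 10}, {"tx": 0, "ty": 0, "tz": -0.2, "wx": 0, "wy": 0, "wz": 0, "claw": 10}]'

```text
t: 17.02
tcp_pos: [443.1, 84.3, 61.5]
tool_rot: [2.174, 2.266, 0.002]
ft_force: [0.2, -0.1, -1.2]
gripper_width: 20.4
gripper_force: 59.3
```

jog_arm --plan '[{"tx": 0, "ty": 0, "tz": -0.08, "wx": 0, "wy": 0, "wz": 0, "claw": 10}, {"tx": 0, "ty": 0, "tz": -0.08, "wx": 0, "wy": 0, "wz": 0, "claw": 45}, {"tx": 0, "ty": 0, "tz": -0.08, "wx": 0, "wy": 0, "wz": 0, "claw": 45}, {"tx": 0, "ty": 0, "tz": -0.08, "wx": 0, "wy": 0, "wz": 0, "claw": 45}, {"tx": 0, "ty": 0, "tz": 1.5, "wx": 0, "wy": 0, "wz": 0, "claw": 45}, {"tx": 0, "ty": 0, "tz": 3.5, "wx": 0, "wy": 0, "wz": 0, "claw": 45}, {"tx": -0.4, "ty": 2, "tz": 4.2, "wx": 0, "wy": 0, "wz": 0, "claw": 45}, {"tx": -0.9, "ty": 4.2, "tz": 4.2, "wx": 0, "wy": 0, "wz": 0, "claw": 55}, {"tx": -1.3, "ty": 6.4, "tz": 4.2, "wx": 0, "wy": 0, "wz": 0, "claw": 60}, {"tx": -1.5, "ty": 8.6, "tz": 4.2, "wx": 0, "wy": 0, "wz": 0, "claw": 60}]'

```text
t: 18.27
tcp_pos: [404.2, 300.8, 165.9]
tool_rot: [2.175, 2.267, 0.001]
ft_force: [0.4, -0.5, 0.4]
gripper_width: 51.1
gripper_force: 0.0
```

jog_arm --plan '[{"tx": -0.1, "ty": 1.2, "tz": -2, "wx": 0, "wy": 0, "wz": 0, "claw": 60}, {"tx": -0.1, "ty": 1.2, "tz": -3, "wx": 0, "wy": 0, "wz": 0, "claw": 60}, {"tx": -0.1, "ty": 1.2, "tz": -3, "wx": 0, "wy": 0, "wz": 0, "claw": 60}, {"tx": -0.1, "ty": 1.2, "tz": -3, "wx": 0, "wy": 0, "wz": 0, "claw": 60}]'

```text
t: 18.77
tcp_pos: [403.0, 329.3, 91.6]
tool_rot: [2.175, 2.266, 0.002]
ft_force: [-0.5, -0.8, 0.0]
gripper_width: 51.3
gripper_force: 0.0
```

```bash
cat > n.py <<'E'
from h import *
import sys
from scipy.spatial.transform import Rotation as R
np.set_printoptions(precision=1,suppress=True)
s=env.observe();cal=env.calibration('wrist');w=snap('wrist',sys.argv[1])
M=R.from_rotvec(s['tool_rot']).as_matrix();print(s['tcp_pos'],np.degrees(np.arctan2(M[1,1],M[0,1])))
p=[float(v) for v in sys.argv[2:4]]
r,c=proj('wrist',(*p,24),cal);print(r,c);n=nuts(w,cal,[(r,c)],R=45)[0]
print(n); d=n[0]-s['tcp_pos'][:2]; print('shift units',d/25)
t=snap('top');
for o in env.look_for('top','nut0_center'): print('top',round(o['conf'],2),onz('top',o['centre'],14),onz('top',o['centre'],100))
E
python3 n.py w9.png 402 336
```

```text
[403.  329.3  91.6] 2.348066427657211
191.7137580883443 316.703893565921
(array([402.3, 335. ]), np.int64(6), np.float64(22.416423670978798), np.float64(24.43099510469268))
shift units [-0.   0.2]
```

jog_arm --plan '[{"tx": -0.03, "ty": 0.23, "tz": -1.5, "wx": 0, "wy": 0, "wz": 0.4, "claw": 55}, {"tx": -0.03, "ty": 0.23, "tz": -3.2, "wx": 0, "wy": 0, "wz": 0.4, "claw": 50}, {"tx": -0.03, "ty": 0.23, "tz": -4.3, "wx": 0, "wy": 0, "wz": 0.4, "claw": 50}, {"tx": -0.03, "ty": 0.23, "tz": -4.8, "wx": 0, "wy": 0, "wz": 0.4, "claw": 50}, {"tx": -0.03, "ty": 0.23, "tz": -4.8, "wx": 0, "wy": 0, "wz": 0.4, "claw": 50}, {"tx": -0.03, "ty": 0.23, "tz": -4.8, "wx": 0, "wy": 0, "wz": 0.4, "claw": 15}, {"tx": -0.03, "ty": 0.23, "tz": -4.8, "wx": 0, "wy": 0, "wz": 0.4, "claw": 15}, {"tx": -0.03, "ty": 0.23, "tz": -4.8, "wx": 0, "wy": 0, "wz": 0.4, "claw": 10}, {"tx": -0.03, "ty": 0.23, "tz": -4.8, "wx": 0, "wy": 0, "wz": 0.4, "claw": 10}]'

```text
t: 20.05
tcp_pos: [403.1, 336.0, -27.6]
tool_rot: [2.094, 2.341, 0.006]
ft_force: [0.6, -0.6, 6.9]
gripper_width: 20.0
gripper_force: 59.5
```

jog_arm --plan '[{"tx": 0, "ty": 0, "tz": 2, "wx": 0, "wy": 0, "wz": 0, "claw": 10}, {"tx": 0, "ty": -0.5, "tz": 4.5, "wx": 0, "wy": 0, "wz": 0, "claw": 10}, {"tx": 0, "ty": -2.5, "tz": 6.5, "wx": 0, "wy": 0, "wz": -0.4, "claw": 10}, {"tx": 0.4, "ty": -4.8, "tz": 7.3, "wx": 0, "wy": 0, "wz": -0.4, "claw": 10}, {"tx": 0.8, "ty": -7, "tz": 7.3, "wx": 0, "wy": 0, "wz": -0.4, "claw": 10}, {"tx": 1.2, "ty": -9.2, "tz": 7.3, "wx": 0, "wy": 0, "wz": -0.4, "claw": 10}, {"tx": 1.6, "ty": -11.4, "tz": 7.3, "wx": 0, "wy": 0, "wz": -0.4, "claw": 10}, {"tx": 1.6, "ty": -12.4, "tz": 6, "wx": 0, "wy": 0, "wz": -0.4, "claw": 10}, {"tx": 1.6, "ty": -12.4, "tz": 4.5, "wx": 0, "wy": 0, "wz": -0.4, "claw": 10}, {"tx": 1.6, "ty": -12.4, "tz": 3.8, "wx": 0, "wy": 0, "wz": -0.4, "claw": 10}]'

```text
t: 21.3
tcp_pos: [439.6, 24.2, 63.5]
tool_rot: [-2.175, -2.264, 0.003]
ft_force: [-0.3, 0.0, -0.1]
gripper_width: 20.4
gripper_force: 59.0
```

jog_arm --plan '[{"tx": 0, "ty": 0, "tz": -0.1, "wx": 0, "wy": 0, "wz": 0, "claw": 10}, {"tx": 0, "ty": 0, "tz": -0.25, "wx": 0, "wy": 0, "wz": 0, "claw": 10}, {"tx": 0, "ty": 0, "tz": -0.25, "wx": 0, "wy": 0, "wz": 0, "claw": 10}]'

```text
t: 21.68
tcp_pos: [442.2, 25.0, 60.1]
tool_rot: [2.174, 2.266, 0.002]
ft_force: [0.4, -0.3, -0.4]
gripper_width: 20.2
gripper_force: 59.0
```

jog_arm --plan '[{"tx": 0, "ty": 0, "tz": -0.03, "wx": 0, "wy": 0, "wz": 0, "claw": 45}, {"tx": 0, "ty": 0, "tz": -0.03, "wx": 0, "wy": 0, "wz": 0, "claw": 45}, {"tx": 0, "ty": 0, "tz": -0.03, "wx": 0, "wy": 0, "wz": 0, "claw": 45}, {"tx": 0, "ty": 0, "tz": 1.8, "wx": 0, "wy": 0, "wz": 0, "claw": 45}, {"tx": 0, "ty": 0, "tz": 3.8, "wx": 0, "wy": 0, "wz": 0, "claw": 45}, {"tx": 0.3, "ty": 2, "tz": 4.2, "wx": 0, "wy": 0, "wz": -0.2, "claw": 45}, {"tx": 1.2, "ty": 4.2, "tz": 4.2, "wx": 0, "wy": 0, "wz": -0.5, "claw": 55}, {"tx": 2.5, "ty": 6.4, "tz": 4.2, "wx": 0, "wy": 0, "wz": -0.8, "claw": 60}, {"tx": 3.8, "ty": 8.4, "tz": 4, "wx": 0, "wy": 0, "wz": -0.8, "claw": 60}, {"tx": 4.4, "ty": 9.4, "tz": 2, "wx": 0, "wy": 0, "wz": -0.8, "claw": 60}]'

```text
t: 22.92
tcp_pos: [557.3, 264.7, 113.6]
tool_rot: [2.323, 2.109, 0.018]
ft_force: [-0.4, -0.6, -0.0]
gripper_width: 51.4
gripper_force: 0.0
```

jog_arm --plan '[{"tx": 0, "ty": 0, "tz": -0.5, "wx": 0, "wy": 0, "wz": 0, "claw": 60}, {"tx": 0, "ty": 0, "tz": -0.5, "wx": 0, "wy": 0, "wz": 0, "claw": 60}, {"tx": 0, "ty": 0, "tz": -0.5, "wx": 0, "wy": 0, "wz": 0, "claw": 60}]'

```text
t: 23.3
tcp_pos: [552.2, 259.2, 98.5]
tool_rot: [2.328, 2.108, 0.003]
ft_force: [0.5, -0.1, 0.0]
gripper_width: 51.0
gripper_force: 0.0
```

```bash
python3 n.py w10.png 554 267
```

```text
[552.2 259.2  98.5] -5.686546841307655
188.22215065082113 318.69917034732373
(array([555.1, 267.1]), np.int64(54), np.float64(22.274291526440646), np.float64(24.627916460625897))
shift units [0.1 0.3]
```

jog_arm --plan '[{"tx": 0.1, "ty": 0.3, "tz": -1.5, "wx": 0, "wy": 0, "wz": 0, "claw": 55}, {"tx": 0.1, "ty": 0.3, "tz": -3.2, "wx": 0, "wy": 0, "wz": 0, "claw": 50}, {"tx": 0.1, "ty": 0.3, "tz": -4.5, "wx": 0, "wy": 0, "wz": 0, "claw": 50}, {"tx": 0.1, "ty": 0.3, "tz": -5.05, "wx": 0, "wy": 0, "wz": 0, "claw": 50}, {"tx": 0.1, "ty": 0.3, "tz": -5.05, "wx": 0, "wy": 0, "wz": 0, "claw": 50}, {"tx": 0.1, "ty": 0.3, "tz": -5.05, "wx": 0, "wy": 0, "wz": 0, "claw": 15}, {"tx": 0.1, "ty": 0.3, "tz": -5.05, "wx": 0, "wy": 0, "wz": 0, "claw": 15}, {"tx": 0.1, "ty": 0.3, "tz": -5.05, "wx": 0, "wy": 0, "wz": 0, "claw": 10}, {"tx": 0.1, "ty": 0.3, "tz": -5.05, "wx": 0, "wy": 0, "wz": 0, "claw": 10}]'

```text
t: 24.58
tcp_pos: [556.0, 268.2, -27.2]
tool_rot: [2.327, 2.109, 0.006]
ft_force: [-0.6, -0.6, 6.9]
gripper_width: 20.5
gripper_force: 59.5
```

jog_arm --plan '[{"tx": 0, "ty": 0, "tz": 2, "wx": 0, "wy": 0, "wz": 0, "claw": 10}, {"tx": 0, "ty": 0, "tz": 4.3, "wx": 0, "wy": 0, "wz": 0.2, "claw": 10}, {"tx": -0.6, "ty": -0.5, "tz": 6.5, "wx": 0, "wy": 0, "wz": 0.5, "claw": 10}, {"tx": -1.8, "ty": -2, "tz": 7.3, "wx": 0, "wy": 0, "wz": 0.8, "claw": 10}, {"tx": -2.9, "ty": -4, "tz": 7.3, "wx": 0, "wy": 0, "wz": 0.8, "claw": 10}, {"tx": -2.9, "ty": -6.2, "tz": 7.3, "wx": 0, "wy": 0, "wz": 0.8, "claw": 10}, {"tx": -2.9, "ty": -8.3, "tz": 7.3, "wx": 0, "wy": 0, "wz": 0.8, "claw": 10}, {"tx": -2.9, "ty": -8.5, "tz": 6, "wx": 0, "wy": 0, "wz": 0.8, "claw": 10}, {"tx": -2.9, "ty": -8.5, "tz": 4.5, "wx": 0, "wy": 0, "wz": 0.8, "claw": 10}, {"tx": -2.9, "ty": -8.5, "tz": 3.8, "wx": 0, "wy": 0, "wz": 0.8, "claw": 10}]'

```text
t: 25.82
tcp_pos: [479.7, 54.5, 63.7]
tool_rot: [-2.174, -2.265, 0.003]
ft_force: [-0.0, -0.8, 0.1]
gripper_width: 20.4
gripper_force: 59.0
```

jog_arm --plan '[{"tx": 0, "ty": 0, "tz": -0.1, "wx": 0, "wy": 0, "wz": 0, "claw": 10}, {"tx": 0, "ty": 0, "tz": -0.25, "wx": 0, "wy": 0, "wz": 0, "claw": 10}, {"tx": 0, "ty": 0, "tz": -0.25, "wx": 0, "wy": 0, "wz": 0, "claw": 10}]'

```text
t: 26.2
tcp_pos: [482.5, 55.2, 60.3]
tool_rot: [2.174, 2.267, 0.002]
ft_force: [0.4, -1.2, -0.8]
gripper_width: 20.6
gripper_force: 59.0
```

jog_arm --plan '[{"tx": 0, "ty": 0, "tz": -0.03, "wx": 0, "wy": 0, "wz": 0, "claw": 45}, {"tx": 0, "ty": 0, "tz": -0.03, "wx": 0, "wy": 0, "wz": 0, "claw": 45}, {"tx": 0, "ty": 0, "tz": -0.03, "wx": 0, "wy": 0, "wz": 0, "claw": 45}, {"tx": 0, "ty": 0, "tz": 1.8, "wx": 0, "wy": 0, "wz": 0, "claw": 45}, {"tx": 0, "ty": 0, "tz": 4, "wx": 0, "wy": 0, "wz": 0, "claw": 45}, {"tx": 0, "ty": 0, "tz": 6.3, "wx": 0, "wy": 0, "wz": 0, "claw": 60}, {"tx": 0.5, "ty": 0, "tz": 8, "wx": 0, "wy": 0, "wz": 0, "claw": 60}, {"tx": 2.2, "ty": -0.8, "tz": 8, "wx": 0, "wy": 0, "wz": 0, "claw": 60}, {"tx": 4, "ty": -1.65, "tz": 8, "wx": 0, "wy": 0, "wz": 0, "claw": 60}, {"tx": 4, "ty": -1.65, "tz": 8, "wx": 0, "wy": 0, "wz": 0, "claw": 60}]'

```text
t: 27.45
tcp_pos: [583.5, 12.2, 258.4]
tool_rot: [-2.177, -2.265, 0.001]
ft_force: [-0.0, 0.8, 0.0]
gripper_width: 51.2
gripper_force: 0.0
```

```bash
python3 - <<'E'
from h import *
np.set_printoptions(precision=1,suppress=True)
env.snapshot('top')
s=env.observe();cal=env.calibration('wrist');w=snap('wrist','w11.png');print(s['tcp_pos'],s['tool_rot'],s['ft_force'])
hsv=cv2.cvtColor(w,cv2.COLOR_RGB2HSV);H,S,V=cv2.split(hsv)
m=(H>8)&(H<20)&(S>140)&(V>120);print('handle',m.sum(),rect('wrist',m,209,cal))
sc=snap('scene','s11.png')
for o in env.look_for('scene','nut0_center'):print(round(o['conf'],2),np.array(o['centre']),onz('scene',o['centre'],99))
a=cv2.resize(sc[150:270,260:420],(400,300),interpolation=2)
cv2.imwrite('pics/c11.png',np.hstack([cv2.resize(w,(400,250)),a[:250]])[:,:,::-1])
E
```

```text
[581.8  13.1 258.3] [-2.2 -2.3  0. ] [-0.2 -0.2  0.6]
handle 2605 ((583.9922485351562, 22.539011001586914), (17.0930233001709, 92.55526733398438), 2.986321210861206)
0.61 [205. 359.] [439.8  85.4  99. ]
```

View pics/c11.png

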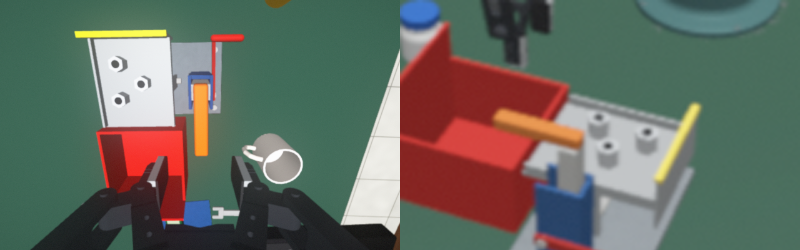

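All three nuts stand in the tray. The orange bar is centred at (584,22) with 3° yaw. Descending onto the handle.

jog_arm --plan '[{"tx": 0.08, "ty": 0.08, "tz": -1.2, "wx": 0, "wy": 0, "wz": 0.07, "claw": 60}, {"tx": 0.08, "ty": 0.08, "tz": -2.6, "wx": 0, "wy": 0, "wz": 0.07, "claw": 60}, {"tx": 0.08, "ty": 0.08, "tz": -3.5, "wx": 0, "wy": 0, "wz": 0.07, "claw": 60}, {"tx": 0.08, "ty": 0.08, "tz": -3.9, "wx": 0, "wy": 0, "wz": 0.07, "claw": 60}, {"tx": 0.08, "ty": 0.08, "tz": -3.9, "wx": 0, "wy": 0, "wz": 0.07, "claw": 60}, {"tx": 0.08, "ty": 0.08, "tz": -3.9, "wx": 0, "wy": 0, "wz": 0.07, "claw": 10}, {"tx": 0.08, "ty": 0.08, "tz": -3.9, "wx": 0, "wy": 0, "wz": 0.07, "claw": 10}, {"tx": 0.08, "ty": 0.08, "tz": -3.9, "wx": 0, "wy": 0, "wz": 0.07, "claw": 10}, {"tx": 0.08, "ty": 0.08, "tz": -3.9, "wx": 0, "wy": 0, "wz": 0.07, "claw": 10}]'

```text
t: 28.78
tcp_pos: [583.6, 15.6, 163.6]
tool_rot: [2.161, 2.28, 0.001]
ft_force: [-3.7, 0.2, 5.6]
gripper_width: 16.2
gripper_force: 59.8
```

jog_arm --plan '[{"tx": 0, "ty": 0, "tz": 0.15, "wx": 0, "wy": 0, "wz": 0, "claw": 10}, {"tx": 0, "ty": 0, "tz": 0.3, "wx": 0, "wy": 0, "wz": 0, "claw": 10}, {"tx": 0, "ty": 0, "tz": 0.45, "wx": 0, "wy": 0, "wz": 0, "claw": 10}, {"tx": 0, "ty": 0, "tz": 0.6, "wx": 0, "wy": 0, "wz": 0, "claw": 10}, {"tx": 0, "ty": 0, "tz": 0.75, "wx": 0, "wy": 0, "wz": 0, "claw": 10}, {"tx": 0, "ty": 0, "tz": 0.9, "wx": 0, "wy": 0, "wz": 0, "claw": 10}, {"tx": 0, "ty": 0, "tz": 1.05, "wx": 0, "wy": 0, "wz": 0, "claw": 10}, {"tx": 0, "ty": 0, "tz": 1.2, "wx": 0, "wy": 0, "wz": 0, "claw": 10}, {"tx": 0, "ty": 0, "tz": 1.35, "wx": 0, "wy": 0, "wz": 0, "claw": 10}, {"tx": 0, "ty": 0, "tz": 1.5, "wx": 0, "wy": 0, "wz": 0, "claw": 10}]'

```text
t: 30.02
tcp_pos: [583.0, 15.6, 191.5]
tool_rot: [-2.159, -2.278, 0.004]
ft_force: [17.7, 0.6, -45.2]
gripper_width: 15.6
gripper_force: 60.0
```

jog_arm --plan '[{"tx": 0, "ty": 0, "tz": 0, "wx": 0, "wy": 0, "wz": 0, "claw": 10}, {"tx": 0, "ty": 0, "tz": 0, "wx": 0, "wy": 0, "wz": 0, "claw": 10}]'

```text
t: 30.28
tcp_pos: [583.0, 15.6, 191.3]
tool_rot: [-2.159, -2.278, 0.004]
ft_force: [15.7, 0.1, -34.8]
gripper_width: 15.6
gripper_force: 61.3
```

```bash
cat > l.py <<'E'
from h import *
np.set_printoptions(precision=1,suppress=True)
s=env.observe();cal=env.calibration('wrist');w=snap('wrist');print(s['tcp_pos'],s['ft_force'],s['gripper_width'])
H,S,V=cv2.split(cv2.cvtColor(w,cv2.COLOR_RGB2HSV))
m=(H>22)&(H<35)&(S>120)&(V>100)
for z in (127,145,163,181,199,217): print(z,[np.round(v,1) for v in rect('wrist',m,z,cal)[:2]])
E
python3 l.py
```

```text
[583.   15.6 191.3] [ 15.7   0.1 -34.8] 15.630618117429728
127 [array([447.7, 131.4]), array([151.7,   9.5])]
145 [array([457.5, 128.7]), array([140.5,   8.8])]
163 [array([467.3, 126. ]), array([129.2,   8.1])]
181 [array([477.1, 123.3]), array([118. ,   7.4])]
199 [array([486.9, 120.6]), array([106.8,   6.7])]
217 [array([496.7, 117.9]), array([95.6,  6. ])]
```

jog_arm --plan '[{"tx": 0.1, "ty": 0, "tz": 0, "wx": 0, "wy": 0, "wz": 0, "claw": 10}, {"tx": 0.1, "ty": 0, "tz": 0.1, "wx": 0, "wy": 0, "wz": 0, "claw": 10}, {"tx": 0.1, "ty": 0, "tz": 0.2, "wx": 0, "wy": 0, "wz": 0, "claw": 10}, {"tx": 0.1, "ty": 0, "tz": 0.3, "wx": 0, "wy": 0, "wz": 0, "claw": 10}, {"tx": 0.1, "ty": 0, "tz": 0.4, "wx": 0, "wy": 0, "wz": 0, "claw": 10}]'

```text
t: 30.95
tcp_pos: [583.1, 15.6, 204.4]
tool_rot: [-2.157, -2.275, 0.009]
ft_force: [0.5, 0.2, -25.2]
gripper_width: 15.2
gripper_force: 62.6
```

jog_arm --plan '[{"tx": 0, "ty": 0, "tz": 0.13, "wx": 0, "wy": 0, "wz": 0, "claw": 10}, {"tx": 0, "ty": 0, "tz": 0.26, "wx": 0, "wy": 0, "wz": 0, "claw": 10}, {"tx": 0, "ty": 0, "tz": 0.39, "wx": 0, "wy": 0, "wz": 0, "claw": 10}, {"tx": 0, "ty": 0, "tz": 0.52, "wx": 0, "wy": 0, "wz": 0, "claw": 10}, {"tx": 0, "ty": 0, "tz": 0.65, "wx": 0, "wy": 0, "wz": 0, "claw": 10}, {"tx": 0, "ty": 0, "tz": 0.78, "wx": 0, "wy": 0, "wz": 0, "claw": 10}, {"tx": 0, "ty": 0, "tz": 0.91, "wx": 0, "wy": 0, "wz": 0, "claw": 10}, {"tx": 0, "ty": 0, "tz": 1.04, "wx": 0, "wy": 0, "wz": 0, "claw": 10}, {"tx": 0, "ty": 0, "tz": 1.17, "wx": 0, "wy": 0, "wz": 0, "claw": 10}, {"tx": 0, "ty": 0, "tz": 1.3, "wx": 0, "wy": 0, "wz": 0, "claw": 10}]'

```text
t: 32.2
tcp_pos: [583.3, 15.6, 241.1]
tool_rot: [-2.158, -2.277, 0.006]
ft_force: [-4.6, -0.5, -25.0]
gripper_width: 16.0
gripper_force: 62.7
```

```bash
python3 l.py
```

```text
[583.3  15.6 241.1] [ -4.6  -0.5 -25. ] 15.973721015813128
127 [array([420.1, 138.8]), array([182.5,  11.4])]
145 [array([430. , 136.1]), array([171.3,  10.7])]
163 [array([439.9, 133.4]), array([160.1,  10. ])]
181 [array([449.8, 130.7]), array([148.9,   9.3])]
199 [array([459.6, 128. ]), array([137.7,   8.6])]
217 [array([469.5, 125.4]), array([126.5,   7.9])]
```

jog_arm --plan '[{"tx": 0, "ty": 0, "tz": 0.12, "wx": 0, "wy": 0, "wz": 0, "claw": 10}, {"tx": 0, "ty": 0, "tz": 0.24, "wx": 0, "wy": 0, "wz": 0, "claw": 10}, {"tx": 0, "ty": 0, "tz": 0.36, "wx": 0, "wy": 0, "wz": 0, "claw": 10}, {"tx": 0, "ty": 0, "tz": 0.48, "wx": 0, "wy": 0, "wz": 0, "claw": 10}, {"tx": 0, "ty": 0, "tz": 0.58, "wx": 0, "wy": 0, "wz": 0, "claw": 10}, {"tx": 0, "ty": 0, "tz": 0.58, "wx": 0, "wy": 0, "wz": 0, "claw": 10}]'

```text
t: 33.0
tcp_pos: [583.5, 15.6, 258.1]
tool_rot: [-2.159, -2.278, 0.005]
ft_force: [-10.5, -0.2, -12.5]
gripper_width: 16.1
gripper_force: 64.4
```

jog_arm --plan '[{"tx": -0.06, "ty": 0, "tz": -0.1, "wx": 0, "wy": 0, "wz": 0, "claw": 10}, {"tx": -0.06, "ty": 0, "tz": -0.2, "wx": 0, "wy": 0, "wz": 0, "claw": 10}, {"tx": -0.06, "ty": 0, "tz": -0.3, "wx": 0, "wy": 0, "wz": 0, "claw": 10}, {"tx": -0.06, "ty": 0, "tz": -0.35, "wx": 0, "wy": 0, "wz": 0, "claw": 10}, {"tx": -0.06, "ty": 0, "tz": -0.35, "wx": 0, "wy": 0, "wz": 0, "claw": 10}]'

```text
t: 33.62
tcp_pos: [583.7, 15.6, 253.5]
tool_rot: [2.16, 2.279, 0.002]
ft_force: [-10.9, -0.6, -3.0]
gripper_width: 15.4
gripper_force: 65.5
```

jog_arm --plan '[{"tx": -0.06, "ty": 0, "tz": -0.1, "wx": 0, "wy": 0, "wz": 0, "claw": 10}, {"tx": -0.06, "ty": 0, "tz": -0.15, "wx": 0, "wy": 0, "wz": 0, "claw": 10}, {"tx": -0.06, "ty": 0, "tz": -0.15, "wx": 0, "wy": 0, "wz": 0, "claw": 10}]'

```text
t: 34.0
tcp_pos: [583.9, 15.6, 253.2]
tool_rot: [2.157, 2.276, 0.008]
ft_force: [-12.1, -0.2, 6.7]
gripper_width: 15.5
gripper_force: 66.7
```

It rests on the top tooth (the TCP rose 89.6 mm and the handle carries load when I press down). Letting go and moving behind the tray's back edge.

jog_arm --plan '[{"tx": 0, "ty": 0, "tz": 0, "wx": 0, "wy": 0, "wz": 0, "claw": 60}, {"tx": 0, "ty": 0, "tz": 0, "wx": 0, "wy": 0, "wz": 0, "claw": 60}, {"tx": 0, "ty": 0, "tz": 0, "wx": 0, "wy": 0, "wz": 0, "claw": 60}, {"tx": 0, "ty": 0, "tz": 1.5, "wx": 0, "wy": 0, "wz": 0, "claw": 60}, {"tx": 0, "ty": 0, "tz": 3, "wx": 0, "wy": 0, "wz": 0, "claw": 40}, {"tx": -1.2, "ty": 1.5, "tz": 3, "wx": 0, "wy": 0, "wz": 0, "claw": 0}, {"tx": -2.5, "ty": 3, "tz": 3, "wx": 0, "wy": 0, "wz": 0, "claw": 0}, {"tx": -3.8, "ty": 4.6, "tz": 3, "wx": 0, "wy": 0, "wz": 0, "claw": 0}, {"tx": -4.9, "ty": 6.2, "tz": 2.5, "wx": 0, "wy": 0, "wz": 0, "claw": 0}, {"tx": -4.9, "ty": 6.2, "tz": 2.5, "wx": 0, "wy": 0, "wz": 0, "claw": 0}]'

```text
t: 35.25
tcp_pos: [458.9, 172.7, 306.2]
tool_rot: [-2.156, -2.284, -0.001]
ft_force: [0.9, -0.8, -0.4]
gripper_width: 0.1
gripper_force: 0.0
```

```bash
python3 - <<'E'
from h import *
np.set_printoptions(precision=1,suppress=True)
s=env.observe();print(s['tcp_pos'],s['tool_rot'],s['ft_force'],s['gripper_width'])
t=snap('top','t12.png');sc=snap('scene','s12.png')
H,S,V=cv2.split(cv2.cvtColor(t,cv2.COLOR_RGB2HSV))
m=(H>22)&(H<35)&(S>120)&(V>100);m[:,:260]=0;print('strip top',rect('top',m,217))
H,S,V=cv2.split(cv2.cvtColor(sc,cv2.COLOR_RGB2HSV))
m=(H>22)&(H<35)&(S>120)&(V>100);m[270:]=0;print('strip scene',rect('scene',m,217))
m=(H>8)&(H<20)&(S>140)&(V>120);m[270:]=0;print('handle scene',rect('scene',m,291))
cv2.imwrite('pics/c12.png',np.hstack([cv2.resize(sc[130:270,260:420],(400,350),interpolation=2),cv2.resize(t[150:270,250:410],(400,350),interpolation=2)])[:,:,::-1])
E
```

```text
[458.9 172.7 306.2] [-2.2 -2.3 -0. ] [ 0.9 -0.8 -0.4] 0.09998813857617508
strip top ((462.5849609375, 128.8435516357422), (132.13182067871094, 9.210367202758789), 2.8909695148468018)
strip scene ((462.5974426269531, 129.35818481445312), (133.97390747070312, 8.744348526000977), 4.610507011413574)
handle scene ((583.3724975585938, 20.583415985107422), (31.28919792175293, 95.89271545410156), 3.9504289627075195)
```

View pics/c12.png

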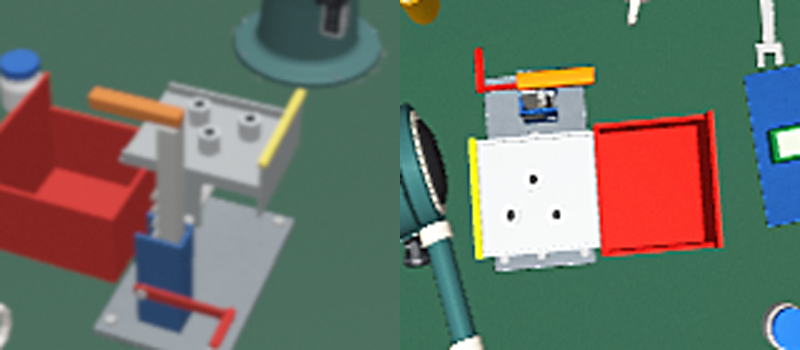

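The lift holds at the top tooth (the strip at z=217 fits both views) and all three nuts stand in the tray. Descending behind the back wall.

jog_arm --plan '[{"tx": 0.15, "ty": 0, "tz": -2, "wx": 0, "wy": 0, "wz": 0, "claw": 0}, {"tx": 0.15, "ty": 0, "tz": -4, "wx": 0, "wy": 0, "wz": 0, "claw": 0}, {"tx": 0.15, "ty": 0, "tz": -5.4, "wx": 0, "wy": 0, "wz": 0, "claw": 0}, {"tx": 0.15, "ty": -0.4, "tz": -5.4, "wx": 0, "wy": 0, "wz": 0, "claw": 0}, {"tx": 0.15, "ty": -0.8, "tz": -5.4, "wx": 0, "wy": 0, "wz": 0, "claw": 0}, {"tx": 0.15, "ty": -1.1, "tz": -5.4, "wx": 0, "wy": 0, "wz": 0, "claw": 0}, {"tx": 0.15, "ty": -1.3, "tz": -5.4, "wx": 0, "wy": 0, "wz": 0, "claw": 0}, {"tx": 0.15, "ty": -1.5, "tz": -5.35, "wx": 0, "wy": 0, "wz": 0, "claw": 0}]'

```text
t: 36.35
tcp_pos: [465.4, 134.1, 174.3]
tool_rot: [2.161, 2.28, 0.007]
ft_force: [-0.8, 5.8, 3.0]
gripper_width: 0.0
gripper_force: 2.7
```

jog_arm --plan '[{"tx": 0, "ty": -0.25, "tz": 0.2, "wx": 0, "wy": 0, "wz": 0, "claw": 0}, {"tx": 0, "ty": -0.5, "tz": 0.4, "wx": 0, "wy": 0, "wz": 0, "claw": 0}, {"tx": 0, "ty": -0.75, "tz": 0.55, "wx": 0, "wy": 0, "wz": 0, "claw": 0}, {"tx": 0, "ty": -1, "tz": 0.7, "wx": 0, "wy": 0, "wz": 0, "claw": 0}, {"tx": 0, "ty": -1.2, "tz": 0.8, "wx": 0, "wy": 0, "wz": 0, "claw": 0}, {"tx": 0, "ty": -1.4, "tz": 0.9, "wx": 0, "wy": 0, "wz": 0, "claw": 0}, {"tx": 0, "ty": -1.6, "tz": 0.95, "wx": 0, "wy": 0, "wz": 0, "claw": 0}, {"tx": 0, "ty": -1.8, "tz": 1, "wx": 0, "wy": 0, "wz": 0, "claw": 0}]'

```text
t: 37.35
tcp_pos: [464.4, 88.0, 197.7]
tool_rot: [-2.161, -2.28, -0.001]
ft_force: [0.4, 4.5, 0.4]
gripper_width: -0.4
gripper_force: 1.9
```

jog_arm --plan '[{"tx": 0, "ty": -0.15, "tz": 0.02, "wx": 0, "wy": 0, "wz": 0, "claw": 0}, {"tx": 0, "ty": -0.3, "tz": 0.04, "wx": 0, "wy": 0, "wz": 0, "claw": 0}, {"tx": 0, "ty": -0.45, "tz": 0.05, "wx": 0, "wy": 0, "wz": 0, "claw": 0}, {"tx": 0, "ty": -0.5, "tz": 0.05, "wx": 0, "wy": 0, "wz": 0, "claw": 0}, {"tx": 0, "ty": -0.5, "tz": 0.05, "wx": 0, "wy": 0, "wz": 0, "claw": 0}, {"tx": 0, "ty": -0.5, "tz": 0.05, "wx": 0, "wy": 0, "wz": 0, "claw": 0}, {"tx": 0, "ty": -0.5, "tz": 0.05, "wx": 0, "wy": 0, "wz": 0, "claw": 0}]'

```text
t: 38.22
tcp_pos: [465.0, 75.8, 199.5]
tool_rot: [2.16, 2.279, 0.002]
ft_force: [2.1, 4.9, 5.0]
gripper_width: -0.2
gripper_force: 3.2
```

```bash
python3 - <<'E'
from h import *
np.set_printoptions(precision=1,suppress=True)
s=env.observe();print(s['tcp_pos'],s['ft_force'])
t=snap('top','t13.png');sc=snap('scene','s13.png')
for o in env.look_for('scene','nut0_center'):print(o['conf'],o['centre'])
cv2.imwrite('pics/c13.png',np.hstack([cv2.resize(sc[130:270,260:420],(400,350),interpolation=2),cv2.resize(t[150:270,250:410],(400,350),interpolation=2)])[:,:,::-1])
E
```

```text
[465.   75.8 199.5] [2.1 4.9 5. ]
```

View pics/c13.png

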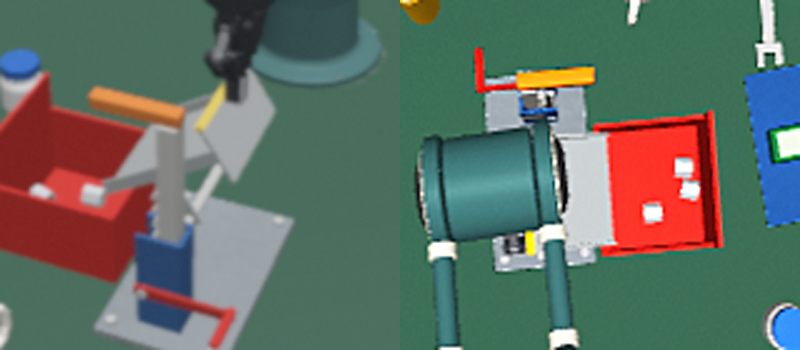

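All three nuts are in the bin. Backing off gradually so the tray swings level.

jog_arm --plan '[{"tx": 0, "ty": 0.4, "tz": -0.05, "wx": 0, "wy": 0, "wz": 0, "claw": 0}, {"tx": 0, "ty": 0.8, "tz": -0.1, "wx": 0, "wy": 0, "wz": 0, "claw": 0}, {"tx": 0, "ty": 1.2, "tz": -0.3, "wx": 0, "wy": 0, "wz": 0, "claw": 0}, {"tx": 0, "ty": 1.6, "tz": -0.5, "wx": 0, "wy": 0, "wz": 0, "claw": 0}, {"tx": 0, "ty": 2, "tz": -0.7, "wx": 0, "wy": 0, "wz": 0, "claw": 0}, {"tx": 0, "ty": 2.4, "tz": -0.9, "wx": 0, "wy": 0, "wz": 0, "claw": 0}, {"tx": 0, "ty": 2.8, "tz": -0.9, "wx": 0, "wy": 0, "wz": 0, "claw": 0}, {"tx": 0, "ty": 4, "tz": -0.9, "wx": 0, "wy": 0, "wz": 0, "claw": 0}, {"tx": 0, "ty": 4, "tz": 1, "wx": 0, "wy": 0, "wz": 0, "claw": 0}, {"tx": 0, "ty": 4, "tz": 2, "wx": 0, "wy": 0, "wz": 0, "claw": 30}]'

```text
t: 39.62
tcp_pos: [465.2, 175.6, 250.7]
tool_rot: [2.158, 2.279, 0.001]
ft_force: [0.2, -1.2, -0.2]
gripper_width: 17.0
gripper_force: 0.0
```

```bash
python3 - <<'E'
from h import *
np.set_printoptions(precision=0,suppress=True)
f=lambda x,y:(150+y/2.92,250+(x-400)/2.5)
for z in(280,340,400):
    print(z,[onz('top',f(*p),z)[:2] for p in((420,185),(565,185),(490,125),(490,240),(440,245),(550,235))])
for z in(250,280,310,340,370,400): print(z,np.array(proj('scene',(465,76,z))))
s=env.observe();print(np.round(s['qpos'],2))
E
```

```text
280 [array([475., 189.]), array([471.,  12.]), array([536., 102.]), array([416., 104.]), array([412., 165.]), array([420.,  31.])]
340 [array([473., 179.]), array([469.,  11.]), array([531.,  97.]), array([417.,  99.]), array([413., 157.]), array([420.,  30.])]
400 [array([471., 170.]), array([467.,  11.]), array([526.,  92.]), array([418.,  94.]), array([414., 149.]), array([421.,  28.])]
250 [165. 354.]
280 [156. 354.]
310 [146. 355.]
340 [136. 355.]
370 [125. 356.]
400 [114. 356.]
[ 0. -0.  2. -0.  1.  0.]
```

View pics/s13.png

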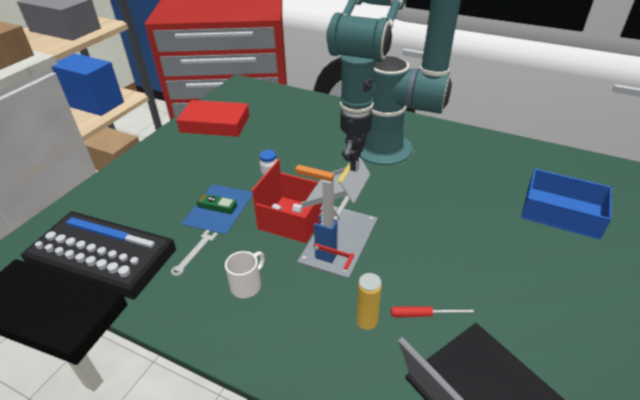

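The full scene view shows the transverse wrist about 340 mm above the TCP, so the raised handle is clear. Going over the pawl grip, turned 90°.

jog_arm --plan '[{"tx": 0.5, "ty": 0, "tz": 0.5, "wx": 0, "wy": 0, "wz": -1, "claw": 50}, {"tx": 1.3, "ty": 0, "tz": 0.5, "wx": 0, "wy": 0, "wz": -2, "claw": 50}, {"tx": 2.2, "ty": 0, "tz": 0.5, "wx": 0, "wy": 0, "wz": -3, "claw": 50}, {"tx": 3.1, "ty": -0.3, "tz": 0.5, "wx": 0, "wy": 0, "wz": -4, "claw": 50}, {"tx": 4, "ty": -0.6, "tz": 0.2, "wx": 0, "wy": 0, "wz": -5, "claw": 50}, {"tx": 4.9, "ty": -0.9, "tz": -0.5, "wx": 0, "wy": 0, "wz": -6, "claw": 50}, {"tx": 5.8, "ty": -1.2, "tz": -1, "wx": 0, "wy": 0, "wz": -7, "claw": 50}, {"tx": 6.4, "ty": -1.6, "tz": -1.5, "wx": 0, "wy": 0, "wz": -8, "claw": 50}, {"tx": 6.4, "ty": -1.6, "tz": -2, "wx": 0, "wy": 0, "wz": -9, "claw": 50}, {"tx": 6.4, "ty": -1.6, "tz": -2, "wx": 0, "wy": 0, "wz": -9, "claw": 50}]'

```text
t: 40.88
tcp_pos: [623.4, 134.7, 196.7]
tool_rot: [3.138, 0.087, -0.006]
ft_force: [1.0, 0.6, 0.1]
gripper_width: 42.8
gripper_force: 0.0
```

jog_arm --plan '[{"tx": 0, "ty": 0, "tz": 0, "wx": 0, "wy": 0, "wz": 0, "claw": 50}, {"tx": 0, "ty": 0, "tz": 0, "wx": 0, "wy": 0, "wz": 0, "claw": 50}]'

```text
t: 41.12
tcp_pos: [624.6, 135.7, 199.7]
tool_rot: [3.14, 0.087, 0.002]
ft_force: [0.7, 0.3, 0.3]
gripper_width: 42.7
gripper_force: 0.0
```

```bash
python3 - <<'E'
from h import *
from scipy.spatial.transform import Rotation as R
np.set_printoptions(precision=1,suppress=True)
s=env.observe();cal=env.calibration('wrist');w=snap('wrist','w14.png')
M=R.from_rotvec(s['tool_rot']).as_matrix();print(s['tcp_pos'],M[:,2],np.degrees(np.arctan2(M[1,1],M[0,1])))
H,S,V=cv2.split(cv2.cvtColor(w,cv2.COLOR_RGB2HSV))
for o in env.outline_of('wrist','pawl_grip')[:2]: print(o['conf'],o['centre'],onz('wrist',o['centre'],75,cal))
r,c=map(int,proj('wrist',(626,134.5,75),cal));print(r,c)
m=((H<6)|(H>174))&(S>150)&(V>90);p=np.zeros_like(m);p[max(0,r-60):r+60,max(0,c-60):c+60]=1
k,l,st,ce=cv2.connectedComponentsWithStats((m&p).astype(np.uint8));print(st[1:])
for q in ((r,c-20),): pass
cs=np.argwhere(m&p);q=np.array([onz('wrist',x,78,cal)[:2] for x in cs]);
b=q[(q[:,0]>612)&(q[:,0]<660)];print('rod y by x',[(x,b[abs(b[:,0]-x)<3][:,1].min(),b[abs(b[:,0]-x)<3][:,1].max()) for x in(615,625,635,645) if (abs(b[:,0]-x)<3).any()],q[:,0].max())
E
```

```text
[624.6 135.7 199.7] [ 0. -0. -1.] -86.82605702637413
0.6 [274.9, 537.1] [ 533.2 -114.2   75. ]
0.59 [199.3, 341.1] [609.6 111.6  75. ]
182 319
[[315 156  64  54 881]]
rod y by x [(615, np.float64(128.4003383013017), np.float64(138.8836060794903)), (625, np.float64(129.04807238364597), np.float64(139.3664866256468)), (635, np.float64(129.6825453111982), np.float64(139.89263845066282)), (645, np.float64(129.38186492353015), np.float64(140.40818125088717))] 653.7578907130213
```

View pics/w14.png

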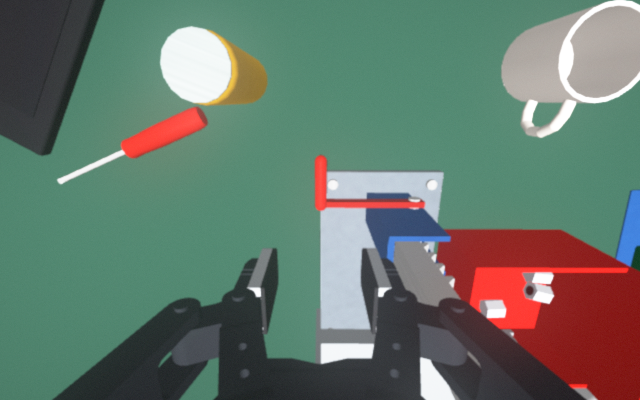

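The rod is at pixel (320,183), between the fingers and about 1.5 mm off centre. Descending and pinching it.

jog_arm --plan '[{"tx": 0.1, "ty": -0.06, "tz": -2, "wx": 0, "wy": 0, "wz": 0, "claw": 50}, {"tx": 0.1, "ty": -0.06, "tz": -4, "wx": 0, "wy": 0, "wz": 0, "claw": 50}, {"tx": 0.1, "ty": -0.06, "tz": -5.8, "wx": 0, "wy": 0, "wz": 0, "claw": 50}, {"tx": 0.1, "ty": -0.06, "tz": -6.7, "wx": 0, "wy": 0, "wz": 0, "claw": 50}, {"tx": 0.1, "ty": -0.06, "tz": -6.7, "wx": 0, "wy": 0, "wz": 0, "claw": 40}, {"tx": 0.1, "ty": -0.06, "tz": -6.7, "wx": 0, "wy": 0, "wz": 0, "claw": 5}, {"tx": 0.1, "ty": -0.06, "tz": -6.7, "wx": 0, "wy": 0, "wz": 0, "claw": 5}, {"tx": 0.1, "ty": -0.06, "tz": -6.7, "wx": 0, "wy": 0, "wz": 0, "claw": 5}, {"tx": 0.1, "ty": -0.06, "tz": -6.7, "wx": 0, "wy": 0, "wz": 0, "claw": 5}]'

```text
t: 42.35
tcp_pos: [628.4, 134.6, 33.4]
tool_rot: [-3.14, -0.084, -0.006]
ft_force: [-0.5, 1.2, 6.9]
gripper_width: 9.0
gripper_force: 59.4
```

jog_arm --plan '[{"tx": 0, "ty": 0, "tz": 0.25, "wx": 0, "wy": 0, "wz": 0, "claw": 5}, {"tx": 0, "ty": -0.03, "tz": 0.5, "wx": 0, "wy": 0, "wz": 0, "claw": 5}, {"tx": 0, "ty": -0.07, "tz": 0.75, "wx": 0, "wy": 0, "wz": 0, "claw": 5}, {"tx": 0, "ty": -0.12, "tz": 1, "wx": 0, "wy": 0, "wz": 0, "claw": 5}, {"tx": 0, "ty": -0.16, "tz": 1.2, "wx": 0, "wy": 0, "wz": 0, "claw": 5}, {"tx": 0, "ty": -0.16, "tz": 1.2, "wx": 0, "wy": 0, "wz": 0, "claw": 5}, {"tx": 0, "ty": -0.16, "tz": 1.2, "wx": 0, "wy": 0, "wz": 0, "claw": 5}, {"tx": 0, "ty": -0.16, "tz": 1.2, "wx": 0, "wy": 0, "wz": 0, "claw": 5}]'

```text
t: 43.35
tcp_pos: [628.5, 129.1, 61.0]
tool_rot: [3.139, 0.085, 0.005]
ft_force: [6.2, -1.9, -5.7]
gripper_width: 9.0
gripper_force: 58.7
```

jog_arm --plan '[{"tx": 0, "ty": 0, "tz": 0, "wx": 0, "wy": 0, "wz": 0, "claw": 5}, {"tx": 0, "ty": 0, "tz": 0, "wx": 0, "wy": 0, "wz": 0, "claw": 5}, {"tx": 0, "ty": 0, "tz": 0, "wx": 0, "wy": 0, "wz": 0, "claw": 5}, {"tx": 0, "ty": 0, "tz": 0, "wx": 0, "wy": 0, "wz": 0, "claw": 5}, {"tx": 0, "ty": 0, "tz": 0, "wx": 0, "wy": 0, "wz": 0, "claw": 5}, {"tx": 0, "ty": 0, "tz": 0, "wx": 0, "wy": 0, "wz": 0, "claw": 5}, {"tx": 0, "ty": 0, "tz": 0, "wx": 0, "wy": 0, "wz": 0, "claw": 5}, {"tx": 0, "ty": 0, "tz": 0, "wx": 0, "wy": 0, "wz": 0, "claw": 5}, {"tx": 0, "ty": 0, "tz": 0, "wx": 0, "wy": 0, "wz": 0, "claw": 5}, {"tx": 0, "ty": 0, "tz": 0, "wx": 0, "wy": 0, "wz": 0, "claw": 5}]'

```text
t: 44.6
tcp_pos: [628.5, 129.1, 60.9]
tool_rot: [3.139, 0.085, 0.005]
ft_force: [6.4, -2.2, -6.0]
gripper_width: 9.6
gripper_force: 58.7
```

```bash
cat > k.py <<'E'
from h import *
s=env.observe();print(np.round(s['tcp_pos'],1),np.round(s['ft_force'],1),s['gripper_width'],s['t'])
sc=snap('scene','s_k.png');H,S,V=cv2.split(cv2.cvtColor(sc,cv2.COLOR_RGB2HSV))
m=(H>22)&(H<35)&(S>120)&(V>100);m[265:]=0;a=np.argwhere(m)
k,l,st,ce=cv2.connectedComponentsWithStats(m.astype(np.uint8));print('strip px',ce[1:][st[1:,4]>15][:,::-1],st[1:,4][st[1:,4]>15])
for z in(127,145,172,199,217): print(z,np.round(proj('scene',(462.5,129,z)),1))
m=(H>8)&(H<20)&(S>140)&(V>120);m[270:]=0;k,l,st,ce=cv2.connectedComponentsWithStats(m.astype(np.uint8));print('handle px',ce[1:][st[1:,4]>15][:,::-1],st[1:,4][st[1:,4]>15])
for z in(201,219,246,273,291): print(z,np.round(proj('scene',(584,22.5,z)),1))
E
python3 k.py
```

```text
[628.5 129.1  60.9] [ 6.4 -2.2 -6. ] 9.57605094764149 44.6
strip px [[206.65909091 370.72727273]] [88]
127 [206.7 371.1]
145 [201.6 371.4]
172 [193.8 372. ]
199 [185.9 372.6]
217 [180.4 373. ]
handle px [[200.63468635 313.5202952 ]] [271]
201 [201.5 315.1]
219 [196.  314.9]
246 [187.5 314.6]
273 [178.7 314.4]
291 [172.7 314.2]
```

The lift is fully down (strip z=127, handle z≈201). Easing the pawl back, letting go and retreating.

jog_arm --plan '[{"tx": 0, "ty": 0.05, "tz": -0.4, "wx": 0, "wy": 0, "wz": 0, "claw": 5}, {"tx": 0, "ty": 0.1, "tz": -0.8, "wx": 0, "wy": 0, "wz": 0, "claw": 5}, {"tx": 0, "ty": 0.15, "tz": -1.1, "wx": 0, "wy": 0, "wz": 0, "claw": 5}, {"tx": 0, "ty": 0.16, "tz": -1.1, "wx": 0, "wy": 0, "wz": 0, "claw": 50}, {"tx": 0, "ty": 0.16, "tz": -1.1, "wx": 0, "wy": 0, "wz": 0, "claw": 50}, {"tx": 0, "ty": 0.16, "tz": -1.1, "wx": 0, "wy": 0, "wz": 0, "claw": 50}, {"tx": 0, "ty": 0.16, "tz": 0.5, "wx": 0, "wy": 0, "wz": 0, "claw": 50}, {"tx": 0, "ty": 0.16, "tz": 2.5, "wx": 0, "wy": 0, "wz": 0, "claw": 50}, {"tx": 0, "ty": 0.16, "tz": 4.5, "wx": 0, "wy": 0, "wz": 0, "claw": 50}, {"tx": 0, "ty": 0.16, "tz": 6.5, "wx": 0, "wy": 0, "wz": 0, "claw": 50}]'

```text
t: 45.9
tcp_pos: [626.2, 133.9, 225.4]
tool_rot: [3.14, 0.084, -0.001]
ft_force: [0.2, 0.1, -0.8]
gripper_width: 42.9
gripper_force: 0.0
```

jog_arm --plan '[{"tx": -1, "ty": 2, "tz": 2, "wx": 0, "wy": 0, "wz": 0, "claw": 50}, {"tx": -2, "ty": 4, "tz": 3, "wx": 0, "wy": 0, "wz": 0, "claw": 50}, {"tx": -3, "ty": 6, "tz": 3, "wx": 0, "wy": 0, "wz": 0, "claw": 50}, {"tx": -3, "ty": 8, "tz": 3, "wx": 0, "wy": 0, "wz": 0, "claw": 50}, {"tx": -3, "ty": 8, "tz": 3, "wx": 0, "wy": 0, "wz": 0, "claw": 50}, {"tx": -3, "ty": 8, "tz": 3, "wx": 0, "wy": 0, "wz": 0, "claw": 50}]'

```text
t: 46.65
tcp_pos: [551.4, 333.7, 298.4]
tool_rot: [3.139, 0.085, -0.001]
ft_force: [0.8, -0.3, 0.4]
gripper_width: 42.9
gripper_force: 0.0
```

```bash
python3 k.py; python3 - <<'E'
from h import *
np.set_printoptions(precision=1,suppress=True)
t=snap('top','t15.png')
o=env.outline_of('top','meter_center')[0];print('meter',o['conf'],rect('top',o['pixels'],32))
for c,q,z in(('top','spray',75),('top','mug',45),('top','grease',35),('top','screwdriver',10),('top','pawl_grip',75)):
    for o in env.look_for(c,q)[:1]: print(q,o['conf'],onz(c,o['centre'],z))
p=t[195:260,327:385].astype(int); m=(p.min(2)>150).astype(np.uint8)
k,l,st,ce=cv2.connectedComponentsWithStats(m);print([(onz('top',(c[1]+195,c[0]+327),20)[:2],s[4]) for c,s in zip(ce[1:],st[1:]) if s[4]>4])
E
```

```text
[551.4 333.7 298.4] [ 0.8 -0.3  0.4] 42.87143077041154 46.65
strip px [[205.43037975 371.5443038 ]] [79]
127 [206.7 371.1]
145 [201.6 371.4]
172 [193.8 372. ]
199 [185.9 372.6]
217 [180.4 373. ]
handle px [[200.72101449 313.92028986]] [276]
201 [201.5 315.1]
219 [196.  314.9]
246 [187.5 314.6]
273 [178.7 314.4]
291 [172.7 314.2]
meter 0.67 ((530.1506958007812, -348.35211181640625), (42.76731491088867, 119.20355224609375), 10.033231735229492)
mug 0.73 [748.6 -86.1  45. ]
grease 0.68 [ 293.3 -305.7   35. ]
screwdriver 0.75 [649.4 328.4  10. ]
pawl_grip 0.41 [618.6 130.7  75. ]
[(array([ 498.2, -161.9]), np.int32(43)), (array([442.9, -28.2]), np.int32(44)), (array([ 469.3, -170.4]), np.int32(41)), (array([ 441.7, -114.6]), np.int32(40))]
```

```bash
python3 -c "
from workcell import env
print(env.job_done())"
```

```text
the job is handed in; nothing more can be done
None
```

The job is handed in: the meter lies screen up on the blue mat, all three wheel nuts are in the red bin, the tray is level and the lift is fully down, finished at about 47 s of the 210 s allowed.

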